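Change over the lure fixture for a new batch

TASK

Change the lure fixture over to a new batch: turn the counter's reset knob back to its zero stop, lay the finished green lures from the fixture flat in the blue tray, and seat every raw wooden blank fully down, flat and square, in a fixture pocket of its own. Only when all that is done, throw the vacuum lever right over, away from you. Leave the paint pot and the silver lure alone.

Things in the scene. Friction and masses are not known exactly. Their poses are not given: they have to be found in the camera images.
- blank1_c (a point): Raw light-wood lure blank, loose on the table (may be absent). 96 x 30 x 22 mm, flat top and bottom, fish outline from above: parallel sides over 41 mm, half-round nose (r 15) ahead, tail behind tapering over 40 mm to 18 mm wide; 45 g. Point: centre of the parallel part (best grip, across), 11 mm over the underside; x to the nose (tip +35.5, tail end -60.5, weight -11 mm), z up.
- blank2_c (a point): Raw light-wood lure blank, loose on the table (may be absent). 96 x 30 x 22 mm, flat top and bottom, fish outline from above: parallel sides over 41 mm, half-round nose (r 15) ahead, tail behind tapering over 40 mm to 18 mm wide; 45 g. Point: centre of the parallel part (best grip, across), 11 mm over the underside; x to the nose (tip +35.5, tail end -60.5, weight -11 mm), z up.
- blank3_c (a point): Raw light-wood lure blank, loose on the table (may be absent). 96 x 30 x 22 mm, flat top and bottom, fish outline from above: parallel sides over 41 mm, half-round nose (r 15) ahead, tail behind tapering over 40 mm to 18 mm wide; 45 g. Point: centre of the parallel part (best grip, across), 11 mm over the underside; x to the nose (tip +35.5, tail end -60.5, weight -11 mm), z up.
- lure1_c (a point): Finished green lure with orange nose, in a fixture pocket at the start (may be absent). 96 x 30 x 22 mm, flat top and bottom, fish outline from above: parallel sides over 41 mm, half-round nose (r 15) ahead, tail behind tapering over 40 mm to 18 mm wide; 45 g. Point: centre of the parallel part (best grip, across), 11 mm over the underside; x to the nose (tip +35.5, tail end -60.5, weight -11 mm), z up.
- lure2_c (a point): Finished green lure with orange nose, in a fixture pocket at the start (may be absent). 96 x 30 x 22 mm, flat top and bottom, fish outline from above: parallel sides over 41 mm, half-round nose (r 15) ahead, tail behind tapering over 40 mm to 18 mm wide; 45 g. Point: centre of the parallel part (best grip, across), 11 mm over the underside; x to the nose (tip +35.5, tail end -60.5, weight -11 mm), z up.
- lure3_c (a point): Finished green lure with orange nose, in a fixture pocket at the start (may be absent). 96 x 30 x 22 mm, flat top and bottom, fish outline from above: parallel sides over 41 mm, half-round nose (r 15) ahead, tail behind tapering over 40 mm to 18 mm wide; 45 g. Point: centre of the parallel part (best grip, across), 11 mm over the underside; x to the nose (tip +35.5, tail end -60.5, weight -11 mm), z up.
- pocket1 (a point): Pocket of the fixture, a fixed grey plate 120 x 194 mm, 20 mm high, with 3 pockets 60 mm apart along y. Point: on the pocket floor, 12 mm over the table; x to its nose end, z up. 8 mm deep, the lure's outline with 2 mm to spare all round. A seated lure's point is 11 mm straight above, same x; it stands 14 mm proud of the plate. May hold a finished lure.
- pocket2 (a point): Pocket of the fixture, a fixed grey plate 120 x 194 mm, 20 mm high, with 3 pockets 60 mm apart along y. Point: on the pocket floor, 12 mm over the table; x to its nose end, z up. 8 mm deep, the lure's outline with 2 mm to spare all round. A seated lure's point is 11 mm straight above, same x; it stands 14 mm proud of the plate. May hold a finished lure.
- pocket3 (a point): Pocket of the fixture, a fixed grey plate 120 x 194 mm, 20 mm high, with 3 pockets 60 mm apart along y. Point: on the pocket floor, 12 mm over the table; x to its nose end, z up. 8 mm deep, the lure's outline with 2 mm to spare all round. A seated lure's point is 11 mm straight above, same x; it stands 14 mm proud of the plate. May hold a finished lure.
- tray_in (a point): Centre of the inner floor (5 mm over the table) of the fixed low blue tray for finished lures; outside 140 mm (x) by 190 mm (y) by 16 mm high, walls 5 mm.
- reset (a joint): Counter's reset knob, rad: 0 at its zero stop, grows clockwise seen from above, to 2.8. To reset, turn it anticlockwise seen from above until it stops. Light friction (0.04 N m), stays where left.
- reset_grip (a point): Grip point of the reset knob, on its upright axis, 82 mm over the table. Grip: black bar 42 mm long along this x (turns with the knob), 14 mm thick along y, from 25 mm below to 7 mm above the point, on a round foot (top 59 mm up), on a fixed grey counter box 95 x 95 x 45 mm. A fixed blue cabinet 190 mm high stands about 100 mm to its left.
- vacuum (a joint): Vacuum lever, rad: about 0 when off (leaning toward the robot), 1.0 when on (at its stop, leaning away). Light friction, stays where left.
- vacuum_tip (a point): Centre of the red ball (r 13 mm) on the vacuum lever: a 10 mm rod, 80 mm long, hinged about this point's y (level) 22 mm over the table on a fixed block 70 x 50 x 25 mm. Leans 0.5 rad back from upright at 0 (ball 92 mm high, 38 mm short of the hinge), 0.5 rad forward at 1.0. Travel: level, this y turned -90 deg seen from above, roughly away from the robot.
- jar_lime: Bystander: lime paint pot with a red lid, 52 mm across, 66 mm high; origin at the centre of its underside.
- lure_silver: Bystander: small silver lure, 75 x 18 x 16 mm, lying on the table; origin at the centre of its underside.
There are look-alikes about, which are no part of the job. What is shaped like the part that bears lure3_c but purple is not meant.

How it is judged (in metres and radians):
On the way, in this order (a step that is already met when the one before it is completed fails the run):
1. counter at its zero stop, finished lures in the tray, every blank seated in a pocket (in any order) (value of joint reset below 0.06 rad and x of lure1_c in the frame of tray_in between -0.063 and 0.063 m and y of lure1_c in the frame of tray_in between -0.088 and 0.088 m and z of lure1_c in the frame of tray_in between 0.005 and 0.019 m and (angle between the z axis of lure1_c and the z axis of tray_in, either way round below 0.12 rad or angle between the z axis of lure1_c and the z axis of tray_in, either way round above 1.45 rad) and x of lure2_c in the frame of tray_in between -0.063 and 0.063 m and y of lure2_c in the frame of tray_in between -0.088 and 0.088 m and z of lure2_c in the frame of tray_in between 0.005 and 0.019 m and (angle between the z axis of lure2_c and the z axis of tray_in, either way round below 0.12 rad or angle between the z axis of lure2_c and the z axis of tray_in, either way round above 1.45 rad) and x of lure3_c in the frame of tray_in between -0.063 and 0.063 m and y of lure3_c in the frame of tray_in between -0.088 and 0.088 m and z of lure3_c in the frame of tray_in between 0.005 and 0.019 m and (angle between the z axis of lure3_c and the z axis of tray_in, either way round below 0.12 rad or angle between the z axis of lure3_c and the z axis of tray_in, either way round above 1.45 rad) and ((x of blank1_c in the frame of pocket1 between -0.005 and 0.005 m and y of blank1_c in the frame of pocket1 between -0.004 and 0.004 m and z of blank1_c in the frame of pocket1 between 0.0085 and 0.0135 m and angle between the z axis of blank1_c and the z axis of pocket1, either way round below 0.05 rad and angle between the x axis of blank1_c and the x axis of pocket1, either way round below 0.09 rad) or (x of blank1_c in the frame of pocket2 between -0.005 and 0.005 m and y of blank1_c in the frame of pocket2 between -0.004 and 0.004 m and z of blank1_c in the frame of pocket2 between 0.0085 and 0.0135 m and angle between the z axis of blank1_c and the z axis of pocket2, either way round below 0.05 rad and angle between the x axis of blank1_c and the x axis of pocket2, either way round below 0.09 rad) or (x of blank1_c in the frame of pocket3 between -0.005 and 0.005 m and y of blank1_c in the frame of pocket3 between -0.004 and 0.004 m and z of blank1_c in the frame of pocket3 between 0.0085 and 0.0135 m and angle between the z axis of blank1_c and the z axis of pocket3, either way round below 0.05 rad and angle between the x axis of blank1_c and the x axis of pocket3, either way round below 0.09 rad)) and ((x of blank2_c in the frame of pocket1 between -0.005 and 0.005 m and y of blank2_c in the frame of pocket1 between -0.004 and 0.004 m and z of blank2_c in the frame of pocket1 between 0.0085 and 0.0135 m and angle between the z axis of blank2_c and the z axis of pocket1, either way round below 0.05 rad and angle between the x axis of blank2_c and the x axis of pocket1, either way round below 0.09 rad) or (x of blank2_c in the frame of pocket2 between -0.005 and 0.005 m and y of blank2_c in the frame of pocket2 between -0.004 and 0.004 m and z of blank2_c in the frame of pocket2 between 0.0085 and 0.0135 m and angle between the z axis of blank2_c and the z axis of pocket2, either way round below 0.05 rad and angle between the x axis of blank2_c and the x axis of pocket2, either way round below 0.09 rad) or (x of blank2_c in the frame of pocket3 between -0.005 and 0.005 m and y of blank2_c in the frame of pocket3 between -0.004 and 0.004 m and z of blank2_c in the frame of pocket3 between 0.0085 and 0.0135 m and angle between the z axis of blank2_c and the z axis of pocket3, either way round below 0.05 rad and angle between the x axis of blank2_c and the x axis of pocket3, either way round below 0.09 rad)) and ((x of blank3_c in the frame of pocket1 between -0.005 and 0.005 m and y of blank3_c in the frame of pocket1 between -0.004 and 0.004 m and z of blank3_c in the frame of pocket1 between 0.0085 and 0.0135 m and angle between the z axis of blank3_c and the z axis of pocket1, either way round below 0.05 rad and angle between the x axis of blank3_c and the x axis of pocket1, either way round below 0.09 rad) or (x of blank3_c in the frame of pocket2 between -0.005 and 0.005 m and y of blank3_c in the frame of pocket2 between -0.004 and 0.004 m and z of blank3_c in the frame of pocket2 between 0.0085 and 0.0135 m and angle between the z axis of blank3_c and the z axis of pocket2, either way round below 0.05 rad and angle between the x axis of blank3_c and the x axis of pocket2, either way round below 0.09 rad) or (x of blank3_c in the frame of pocket3 between -0.005 and 0.005 m and y of blank3_c in the frame of pocket3 between -0.004 and 0.004 m and z of blank3_c in the frame of pocket3 between 0.0085 and 0.0135 m and angle between the z axis of blank3_c and the z axis of pocket3, either way round below 0.05 rad and angle between the x axis of blank3_c and the x axis of pocket3, either way round below 0.09 rad))), for 0.2 s.
2. vacuum lever thrown right over (value of joint vacuum above 0.9 rad), for 0.2 s.
At the end, for the whole second after the job is handed in: Knob within 0.06 rad of zero; finished lures flat (or flat on a side) on the tray floor; each blank on the floor of its own pocket: within 5 mm along, 4 mm across, 2.5 mm in height, level to 0.05 rad, square to 0.09 rad; lever past 0.9 rad; all at rest (all of step 1 and value of joint vacuum above 0.9 rad and linear speed of each of blank1, blank2, blank3, lure1, lure2, lure3 below 0.02 m/s); the robot touches nothing.
It fails at once if a bystander (paint pot or silver lure) is moved more than 3 cm (distance of any of jar_lime, lure_silver from where it was at the start of the episode above 0.03 m).
Of lure1, lure2, lure3 only 2 to 3 are there at a start; the rules pass over those that are not, and their reading is None.
Of blank1, blank2, blank3 only 2 to 3 are there at a start; the rules pass over those that are not, and their reading is None.
At some moment in a run one of blank1, blank2, blank3 may be knocked a few centimetres aside while the robot is not near it.
Once in a run the grip may slacken for a moment while it holds something.
It also fails if it takes over 210 s, if anything falls off the work surface, if the arm or the gripper's body presses on something with over 40 N, if the wrist force passes 120 N, or if a joint passes its speed limit or range.

ROBOT

A 6-joint arm with a two-finger parallel gripper is mounted at the origin on a cart in front of the work surface, level with it; the furniture and walls round the work are solid. World frame = base frame: x ahead of the robot, y to its left, z up, the work surface at z = 0. Lengths are in m, angles in degrees, forces in N, time in s.
With the tool pointing down it reaches from about 0.4 to 0.825 m from the base axis. Payload 7 kg.
Tool frame: the origin (TCP) lies between the finger pads; the fingertips stand 19 mm ahead of it and the grasp point (between the pads) is the TCP; y points along the fingers, x is the direction in which the jaws open and shut, and the axes are right-handed (so a half turn about y gives the same grasp; the last joint's range is limited). The gripper opens to 88 mm and grips with 3 to 60 N. Pads are 19 mm wide; open, the fingers measure 130 mm over their backs; the gripper's body (78 mm by 193 mm) begins 47 mm behind the grasp point.
Start: joints at [93.742, 20.546, 0.682, 0, -70.136, -16.507], TCP at [0.149, 0.658, 0.246] pointing down, gripper open.
Joint ranges: [-176.03, 176.03], [-82.01, 121.73], [-58.28, 71.71], [-173.87, 95.51], [-174.79, -0.11], [-173.66, 173.66]. Speed limits (degrees/s): [136.94, 136.94, 172.46, 180, 180, 180].

INTERFACE

Orientations are given as [roll, pitch, yaw] about the fixed x, y, z axes, in that order (R = Rz(yaw) Ry(pitch) Rx(roll)).
In Python, from plant import r gives the robot as it stands. The module is installed in compiled form; this text tells all that it offers.
- The arm moves only by the tool jog_arm, never from a script. Its argument "steps" is a list of rows, each a list of 5 numbers: the closure, from 0 (fully open) to 1 (shut), then the shift along the tool's x, y, z in m, then the turn about the tool's y in degrees. In form: [[jaw, x, y, z, turn], ...]. A call has 1 to 12 rows; each row shifts and turns the commanded pose from where the row before left it, along the tool's axes as they then stand; what a row does not reach is not made up. A row lasts 1/12 s, in which the tool goes at most 41.7 mm and 7.16 degrees, less where a joint would pass 70% of its speed; a pose out of reach is approached as far as the arm can. A call with a gripper value outside its range is refused whole. The fingers move at their own pace and stop on an object; "squeeze" is the grip in N (left out, the last holds). Time passes only in rows, so rows that do not move let the fingers close. It gives the time, the measured TCP pose, the force and the opening at its end, in the units of the state.
- r.get_state(): the state, without advancing time (a new reading comes with each control period).
- r.capture(name): name is "scene" or "top" or "wrist"; returns a dict with "image" (420x560x3 uint8, red, green, blue), "vfov" (degrees; the focal length in pixels is half the picture's height over the tangent of half this angle, whatever the lens; pixels are square), "cx", "cy" (the principal point, pixels), "R" (3x3) and "t" (3): a world point X has camera coordinates R X + t; the wrist camera has in their place "tool_from_camera" (4x4, takes a point from camera to tool coordinates, whose origin is the TCP and whose axes are the tool frame's). Camera axes: x right, y down, z forward; pixel columns grow to the right and rows downward; lengths in m; the calibration is good to about 2 mm. A picture is of the moment at which its call begins: read the wrist's pose just before it. There is no depth.
- r.close_job(): hands the job in, once; it reports no verdict.
The state is a dict: "time_s": time; "joints": joint angles; "qd": joint speeds; "joint_torque": joint torques, N m; "tcp_pos": TCP position; "eef_rot": TCP orientation; "contact_force": force on the tool from outside, world axes, zero at the start; "moment": the same for the moment, N m; "gripper_width": finger opening in m.
Only numpy, scipy, OpenCV 4.12 (cv2) and the standard library are available. Lean on these libraries where they do the work, as an engineer would, in place of code of your own. Each camera call takes 0.05 s, during which the arm holds its last target.

## Working session

There is one attempt and no reset: what is moved stays moved. The work goes in short steps, Python scripts to look and compute and a tool call to move; the robot and the scene stay as the last step left them, time stands still between calls to the robot, and variables do not carry over. Pictures are saved under pics/ and viewed, and the job is handed in when it is done.

Besides the shell and the picture viewer there is one more tool, called after "Call:" as name([rows], argument=value, ...), one row to a line, values as JSON. jog_arm: Moves the arm, as the interface text tells. Its arguments: {"type":"object","properties":{"steps":{"type":"array","items":{"type":"array","items":{"type":"number"}}},"squeeze":{"type":"number"}},"required":["steps"]}

```bash
mkdir -p pics
python3 - <<'E'
from plant import r
import cv2,numpy as np
print(r.get_state())
for n in ("scene","top","wrist"):
    c=r.capture(n); cv2.imwrite(f"pics/{n}0.png",cv2.cvtColor(c["image"],cv2.COLOR_RGB2BGR))
    print(n,{k:np.round(v,4).tolist() for k,v in c.items() if k!="image"})
E
```

```text
{'time_s': 0.0, 'joints': array([ 9.37416095e+01,  2.05890559e+01,  6.35686300e-01, -2.08307011e-02,
       -7.01361510e+01, -1.65080012e+01]), 'qd': array([ 0.02320916, -0.03008931, -0.07184444, -0.04147622,  0.08175787,
       -0.06182662]), 'joint_torque': array([-9.23497246e-04, -5.82717991e+01,  2.93057799e+01,  6.99729323e+00,
        7.03147991e-03, -1.64432313e-04]), 'tcp_pos': array([0.14906395, 0.65787574, 0.24466181]), 'eef_rot': array([-8.99933356e+01, -9.13953735e-02, -1.02773490e+02]), 'contact_force': array([ 0.61289775,  0.2552153 , -0.45611957]), 'moment': array([-0.00114947, -0.00303944,  0.06167366]), 'gripper_width': 0.08720856984893936}
scene {'vfov': 57.4169, 'cx': 285.5838, 'cy': 214.67, 'R': [[-0.8967, -0.4424, -0.0176], [-0.3219, 0.6787, -0.6601], [0.3039, -0.5862, -0.751]], 't': [0.4396, 0.2276, 0.9174]}
top {'vfov': 42.7111, 'cx': 276.3952, 'cy': 209.4571, 'R': [[-0.0094, -1.0, -0.0025], [-0.9979, 0.0095, -0.0639], [0.0639, 0.0019, -0.998]], 't': [-0.0271, 0.4942, 1.5016]}
wrist {'vfov': 59.7996, 'cx': 285.3721, 'cy': 208.6431, 'tool_from_camera': [[1.0, 0.0, -0.0004, -0.0], [0.0004, -0.3039, 0.9527, -0.1393], [-0.0001, -0.9527, -0.3039, 0.0828], [0.0, 0.0, 0.0, 1.0]]}
```

View pics/scene0.png

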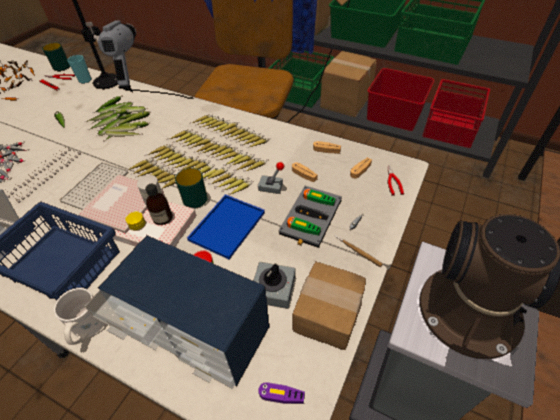

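View pics/top0.png

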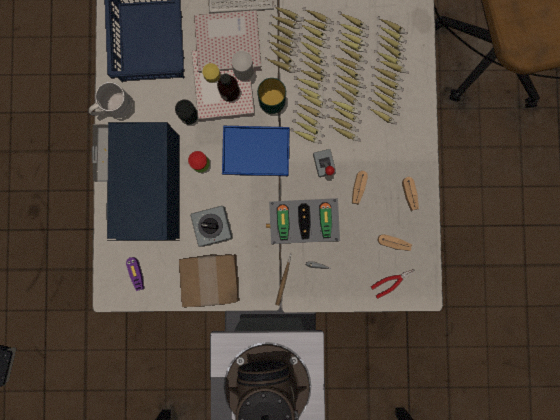

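View pics/wrist0.png

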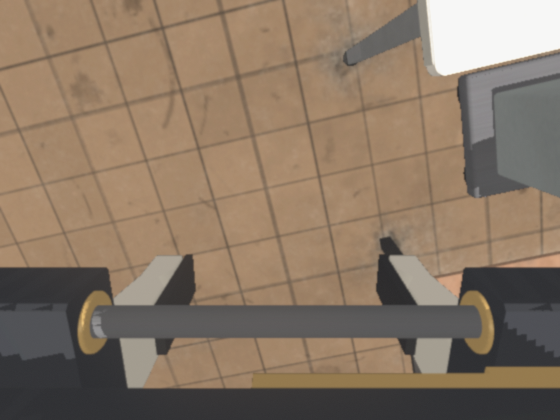

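Top view: fixture around (304,221) with green lures left and right and an empty (dark) middle pocket. Blanks are at (360,187), (410,193) and (395,242). The tray is at (256,151), the knob at (210,225) and the lever ball at (330,171). The pot with the red lid is at (198,160) and the silver lure at (317,265). The purple look-alike is at (135,273). I'll check close crops next.

```bash
cat > h.py <<'E'
from plant import r
import cv2,numpy as np
def cap(n):
    s=r.get_state(); c=r.capture(n); c["s"]=s; return c
def K(c):
    h=c["image"].shape[0]; return h/2/np.tan(np.radians(c["vfov"])/2)
def Rt(s):
    a,b,g=np.radians(s["eef_rot"])
    from scipy.spatial.transform import Rotation as Ro
    return Ro.from_euler("xyz",[a,b,g]).as_matrix()
def pose(c):
    if "R" in c: R=np.array(c["R"]); return R.T, -R.T@np.array(c["t"])
    T=np.array(c["tool_from_camera"]); R=Rt(c["s"])
    return R@T[:3,:3], R@T[:3,3]+c["s"]["tcp_pos"]
def ray(c,u,v,z):
    Rc,o=pose(c); d=Rc@np.array([(u-c["cx"])/K(c),(v-c["cy"])/K(c),1.]); return o+d*(z-o[2])/d[2]
def proj(c,X):
    Rc,o=pose(c); p=Rc.T@(np.array(X)-o); return c["cx"]+K(c)*p[0]/p[2], c["cy"]+K(c)*p[1]/p[2]
def bgr(c): return cv2.cvtColor(c["image"],cv2.COLOR_RGB2BGR)
def save(c,name): cv2.imwrite(f"pics/{name}.png",bgr(c))
def blobs(c,lo,hi,z,amin=60,show=True):
    hsv=cv2.cvtColor(c["image"],cv2.COLOR_RGB2HSV)
    m=cv2.inRange(hsv,np.array(lo),np.array(hi)); 
    cs,_=cv2.findContours(m,cv2.RETR_EXTERNAL,cv2.CHAIN_APPROX_NONE); out=[]
    for k in cs:
        if cv2.contourArea(k)<amin: continue
        P=np.array([ray(c,*q[0],z)[:2] for q in k])
        (cx,cy),(w,h),a=cv2.minAreaRect((P*1000).astype(np.float32))
        out.append((k,P,(cx,cy),(w,h),a))
    return out
E
python3 - <<'E'
from h import *
c=cap("top"); im=bgr(c)
crop=im[120:300,190:430]; cv2.imwrite("pics/topcrop.png",cv2.resize(crop,None,fx=3.3,fy=3.3,interpolation=cv2.INTER_CUBIC))
for n,u,v,z in [("fix",304,221,.02),("b1",360,187,.022),("b2",410,193,.022),("b3",395,242,.022),("tray",256,151,.016),("knob",210,225,.082),("ball",330,171,.092),("silver",317,265,.016),("pot",198,160,.066)]:
    print(n,ray(c,u,v,z).round(3))
c=cap("scene"); im=bgr(c); cv2.imwrite("pics/scenecrop.png",cv2.resize(im[130:310,180:420],None,fx=3.3,fy=3.3,interpolation=cv2.INTER_CUBIC))
E
```

```text
fix [ 0.46  -0.109  0.02 ]
b1 [ 0.555 -0.268  0.022]
b2 [ 0.536 -0.409  0.022]
b3 [ 0.399 -0.363  0.022]
tray [0.661 0.025 0.016]
knob [0.449 0.148 0.082]
ball [ 0.591 -0.177  0.092]
silver [ 0.337 -0.144  0.016]
pot [0.629 0.182 0.066]
```

View pics/topcrop.png

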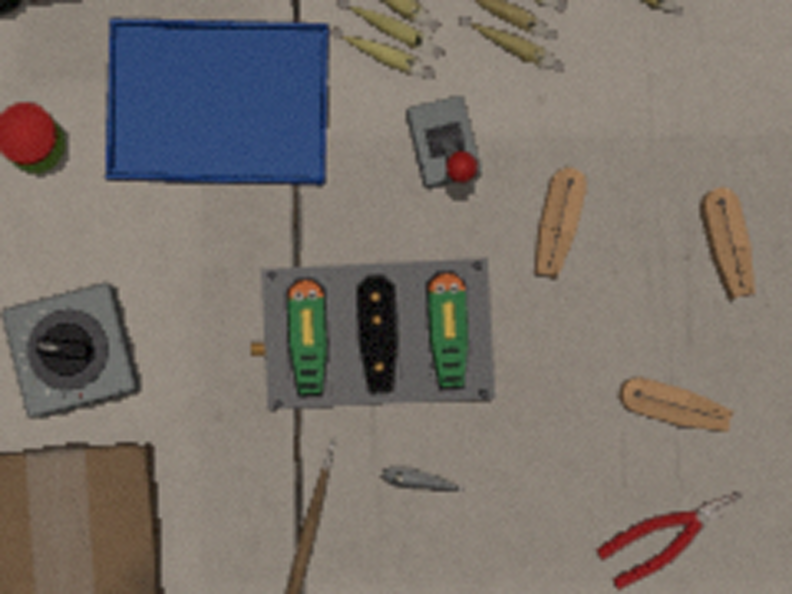

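View pics/scenecrop.png

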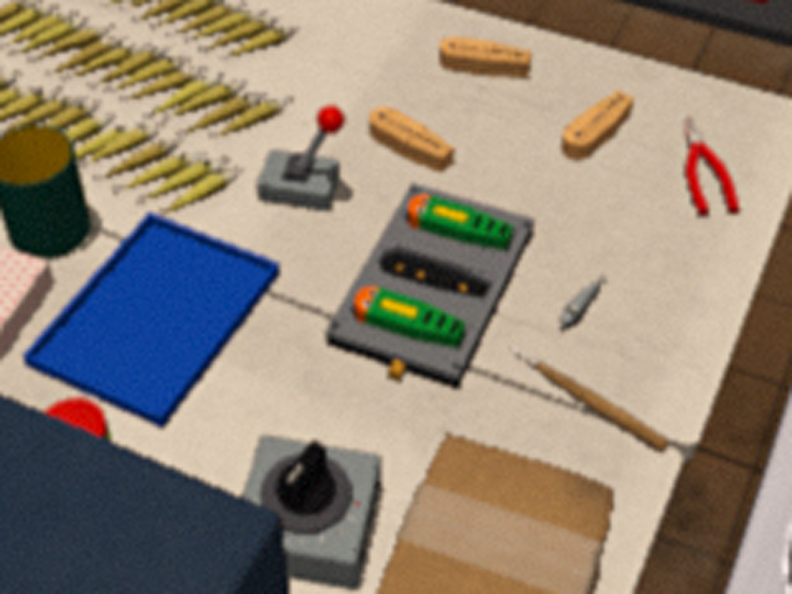

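The crops show two green lures, an empty middle pocket, three blanks and the lever leaning toward the robot. The knob bar points roughly along +y. Now I'll measure from the top view and check the carton and cabinet clearances.

```bash
cat >> h.py <<'E'
def tri(c1,p1,c2,p2):
    A=[];b=[]
    for c,p in ((c1,p1),(c2,p2)):
        Rc,o=pose(c); d=Rc@np.array([(p[0]-c["cx"])/K(c),(p[1]-c["cy"])/K(c),1.]); d/=np.linalg.norm(d)
        M=np.eye(3)-np.outer(d,d); A.append(M); b.append(M@o)
    X=np.linalg.lstsq(np.vstack(A),np.hstack(b),rcond=None)[0]
    return X, [np.linalg.norm(M@(X)-bb) for M,bb in zip(A,b)]
def plan(x,y,z,yaw=None):
    s=r.get_state(); R=Rt(s); d=R.T@(np.array([x,y,z])-s["tcp_pos"])
    o="shift %s  |d|=%.4f"%(d.round(4),np.linalg.norm(d))
    if yaw is not None: o+="  turn %.2f"%(-((yaw-s["eef_rot"][2]+180)%360-180))
    print(o, "pos",s["tcp_pos"].round(4),"rot",s["eef_rot"].round(2),"t",round(s["time_s"],2),"w",round(s["gripper_width"],4))
E
python3 - <<'E'
from h import *
t=cap("top"); s=cap("scene")
print("carton top corner R-front (near robot-side?)", tri(t,(236,255),s,(367,279)))
print(tri(t,(180,262),s,(313,262)))
print("cabinet corner", tri(t,(165,239),s,(236,375)), ray(t,180,240,0))
print("ball",tri(t,(330,171),s,(280,166)))
print("knob top", tri(t,(210,224),s,(275,268)))
plan(.449,.148,.28,180)
for b in blobs(t,(8,70,120),(25,190,255),.022,80):
    print("blank", np.round(b[2],1),np.round(b[3],1),round(b[4],1))
for b in blobs(t,(45,80,40),(85,255,255),.034,60):
    print("green", np.round(b[2],1),np.round(b[3],1),round(b[4],1))
for b in blobs(t,(105,120,60),(125,255,255),.016,1000):
    print("tray", np.round(b[2],1),np.round(b[3],1),round(b[4],1))
E
```

```text
carton top corner R-front (near robot-side?) (array([0.30509894, 0.07183994, 0.06146266]), [np.float64(0.06298859457681964), np.float64(0.06298859457681946)])
(array([0.3446223 , 0.19507863, 0.24403632]), [np.float64(0.011881903041226159), np.float64(0.011881903041226027)])
cabinet corner (array([ 0.43842304,  0.32923093, -0.13699093]), [np.float64(0.027194836366655588), np.float64(0.0271948363666553)]) [0.41044046 0.24331584 0.        ]
ball (array([ 0.5926917 , -0.17691042,  0.09149889]), [np.float64(0.0012608610018660805), np.float64(0.001260861001866219)])
knob top (array([0.4485716 , 0.1456011 , 0.08575194]), [np.float64(0.003633236892606885), np.float64(0.003633236892607012)])
shift [ 0.4314 -0.0345  0.4052]  |d|=0.5928  turn 77.24 pos [0.1491 0.6582 0.2453] rot [-9.0000e+01 -2.0000e-02 -1.0276e+02] t 0.35 w 0.0879
blank [ 397.8 -362.5] [92.9 29.7] 73.5
blank [ 537.4 -413. ] [92.9 29.5] 12.6
blank [ 555.5 -266.6] [29.4 93. ] 75.0
blank [815.  -22.3] [57.  40.5] 89.4
blank [893.8 154.4] [45.9 43.7] 89.4
green [450.4 -50.2] [79.3 30.2] 5.2
green [ 456.5 -168.3] [30.7 78.2] 89.2
tray [663.4  26.7] [187.1 138.3] 88.2
```

Run:
```python
from h import *
t=cap("top"); s=cap("scene")
im=bgr(s)[215:400,90:380]; cv2.imwrite("pics/sc2.png",cv2.resize(im,None,fx=2.7,fy=2.7,interpolation=cv2.INTER_CUBIC))
print("carton +x-y", tri(t,(236,255),s,(312,262)))
```

```text
carton +x-y (array([0.37237365, 0.08027691, 0.07124535]), [np.float64(0.004835404639995544), np.float64(0.004835404639995004)])
```

View pics/sc2.png

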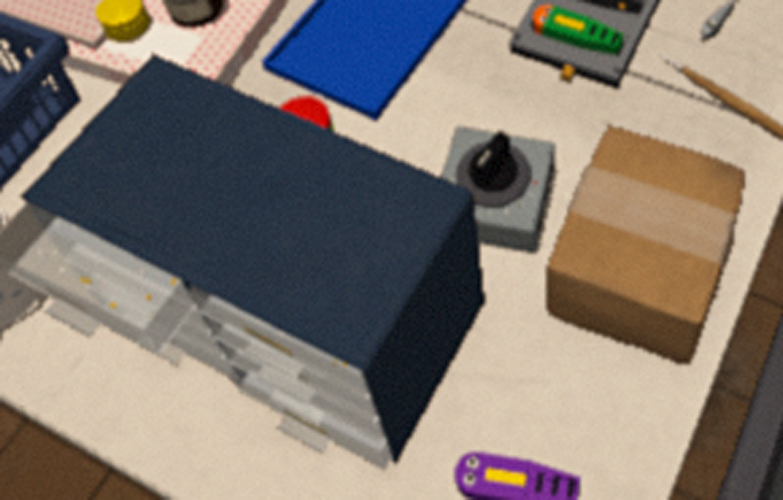

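Call:
jog_arm([
  [0,0.0,-0.03,0,0],
  [0,0.0,-0.03,0,0],
  [0,0.026,0,0.025,0],
  [0,0.027,0,0.025,0],
  [0,0.027,0,0.025,0],
  [0,0.027,0,0.025,0],
  [0,0.027,0,0.025,0],
  [0,0.027,0,0.025,0],
  [0,0.027,0,0.025,0],
  [0,0.027,0,0.025,0],
  [0,0.027,0,0.025,0],
  [0,0.027,0,0.025,0],
])

```text
time_s: 1.45
tcp_pos: [0.334, 0.339, 0.3059]
eef_rot: [-90.0, 0.1, -102.7]
contact_force: [1.6, -0.3, 0.6]
gripper_width: 0.0877
```

The carton is about 71 mm high, so it's clear of the gripper body (129 mm up when gripping the knob). The cabinet face is at about y=0.24. Next I'll move over the knob.

Call:
jog_arm([
  [0,0.027,0,0.026,0],
  [0,0.027,0,0.026,0],
  [0,0.027,0,0.026,0],
  [0,0.027,0,0.026,0],
  [0,0.027,0,0.026,0],
  [0,0.024,0,0.025,0],
  [0,0,0,0,6.4],
  [0,0,0,0,6.5],
  [0,0,0,0,6.5],
  [0,0,0,0,6.5],
  [0,0,0,0,6.5],
  [0,0,0,0,6.5],
])

```text
time_s: 2.45
tcp_pos: [0.4496, 0.1512, 0.3057]
eef_rot: [-90.0, 0.0, -142.0]
contact_force: [-0.1, -0.7, -0.6]
gripper_width: 0.0878
```

Call:
jog_arm([
  [0,0,0,0,6.5],
  [0,0,0,0,6.5],
  [0,0,0,0,6.5],
  [0,0,0,0,6.5],
  [0,0,0,0,6.5],
  [0,0,0,0,6.0],
  [0,0,0.03,0,0],
  [0,0,0.03,0,0],
  [0,0,0,0,0],
])

```text
time_s: 3.2
tcp_pos: [0.4468, 0.15, 0.2408]
eef_rot: [-89.8, -0.4, 179.8]
contact_force: [-0.6, -0.3, -1.2]
gripper_width: 0.0881
```

Run:
```python
from h import *
plan(.449,.147,.082,180)
c=cap("wrist"); save(c,"w1"); print(proj(c,[.449,.147,.089]))
```

```text
shift [-0.0033  0.1588  0.0024]  |d|=0.1589  turn -0.22 pos [0.4468 0.15   0.2408] rot [-89.81  -0.39 179.78] t 3.2 w 0.0881
(np.float64(281.58914539592564), np.float64(193.99461199395657))
```

View pics/w1.png

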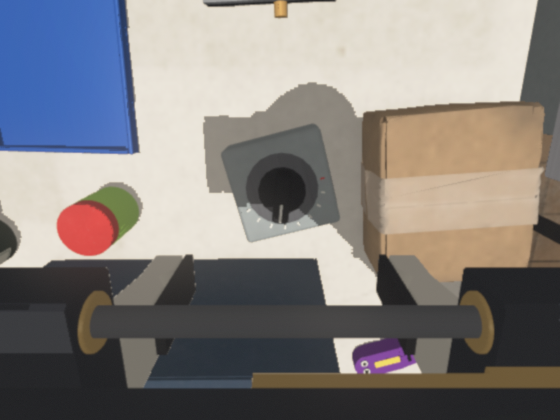

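Run:
```python
from h import *
c=cap("wrist"); im=bgr(c)[115:250,210:350]
im=cv2.convertScaleAbs(im,alpha=1.8,beta=20)
cv2.imwrite("pics/knob.png",cv2.resize(im,None,fx=4,fy=4,interpolation=cv2.INTER_CUBIC))
```

```text
(no output)
```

View pics/knob.png

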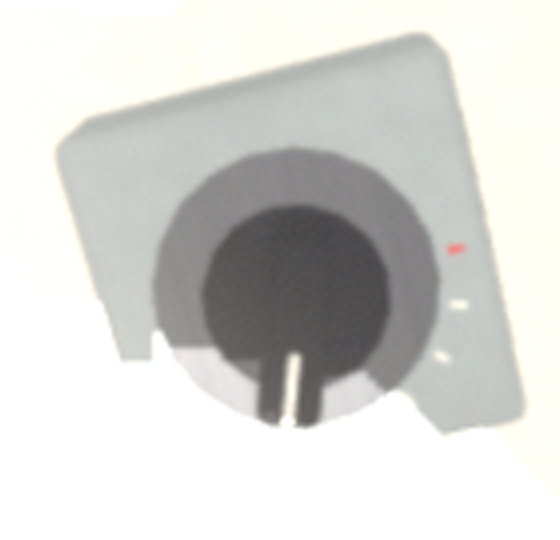

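The bar points nearly along +y, and the red zero mark is on the -x side, about 105° anticlockwise. Gripping the bar through that turn would swing the gripper body into the cabinet. I'll push the bar round with closed fingers instead, keeping the jaw axis along x.

Run:
```python
from h import *
c=cap("wrist")
print("disc",ray(c,210+295/4,115+290/4,.059),"r",np.linalg.norm(ray(c,210+389/4,115+290/4,.059)-ray(c,210+203/4,115+290/4,.059))/2)
a=ray(c,210+289/4,115+425/4,.089);b=ray(c,210+295/4,115+355/4,.089);print("end",a,"mark",b)
for p in ((452,250),(459,304),(442,356)): print("tick",ray(c,210+p[0]/4,115+p[1]/4,.045))
plan(.449,.147,.083,180)
```

```text
disc [0.45090169 0.15173217 0.059     ] r 0.021395389446017803
end [0.45220505 0.17400975 0.089     ] mark [0.45085199 0.15828672 0.089     ]
tick [0.41355469 0.14560277 0.045     ]
tick [0.41149124 0.15888488 0.045     ]
tick [0.41523821 0.17195003 0.045     ]
shift [0.0014 0.164  0.0045]  |d|=0.1641  turn -0.14 pos [0.4502 0.1515 0.247 ] rot [-8.9990e+01  7.0000e-02  1.7986e+02] t 3.35 w 0.088
```

Call:
jog_arm([
  [1,0.019,0,0.008,0],
  [1,0.019,0,0.0085,0],
  [1,0,0.03,0,0],
  [1,0,0.03,0,0],
  [1,0,0.03,0,0],
  [1,0,0.03,0,0],
  [1,0,0.02,0,0],
  [1,0,0,0,0],
  [1,0,0,0,0],
], squeeze=15)

```text
time_s: 4.1
tcp_pos: [0.4144, 0.1367, 0.108]
eef_rot: [-90.1, 0.3, 179.9]
contact_force: [1.0, -0.3, 2.4]
gripper_width: 0.0331
```

Run:
```python
from h import *
plan(.412,.135,.083,180)
c=cap("wrist"); save(c,"w2");
```

```text
shift [0.0025 0.025  0.0017]  |d|=0.0252  turn -0.08 pos [0.4144 0.1367 0.108 ] rot [-90.12   0.27 179.92] t 4.1 w 0.0331
```

View pics/w2.png

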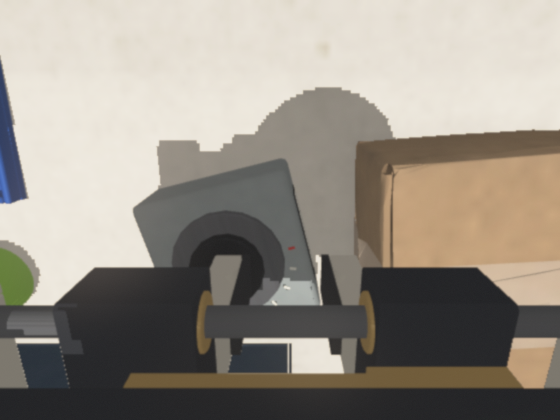

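Fingers are still closing at columns 210-360, with the bar beside the left finger. Let them close fully before descending.

Call:
jog_arm([
  [1,0.002,0,0.0015,0],
  [1,0,0,0,0],
  [1,0,0,0,0],
  [1,0,0,0,0],
  [1,0,0.012,0,0],
  [1,0,0.012,0,0],
  [1,0,0,0,0],
  [1,0,0,0,0],
])

```text
time_s: 4.82
tcp_pos: [0.4093, 0.1332, 0.0814]
eef_rot: [-89.9, -0.1, 179.8]
contact_force: [0.1, -0.2, -0.4]
gripper_width: 0.0005
```

Run:
```python
from h import *
plan(.412,.135,.083,180)
c=cap("wrist"); save(c,"w3");
```

```text
shift [-0.0027 -0.0016 -0.0018]  |d|=0.0037  turn -0.16 pos [0.4093 0.1332 0.0814] rot [-8.9930e+01 -6.0000e-02  1.7984e+02] t 4.82 w 0.0005
```

View pics/w3.png

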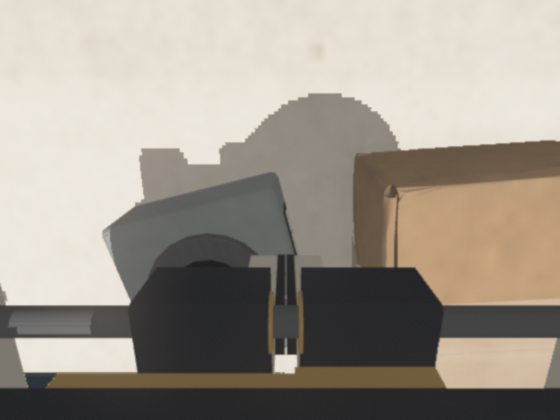

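Call:
jog_arm([
  [1,0,0,0.004,0],
  [1,-0.004,-0.001,0,0],
  [1,-0.004,0,0,0],
  [1,-0.004,0,0,0],
  [1,-0.003,0,0,0],
  [1,-0.003,0,0,0],
  [1,-0.003,0,0,0],
  [1,0,0,0,0],
])

```text
time_s: 5.53
tcp_pos: [0.43, 0.1284, 0.0821]
eef_rot: [-89.9, -0.1, 179.8]
contact_force: [-1.8, -3.3, 1.4]
gripper_width: 0.0007
```

Call:
jog_arm([
  [1,-0.003,0,0,0],
  [1,-0.003,0,0,0],
  [1,-0.003,0,0,0],
  [1,0,0,0,0],
  [1,0,0,0,0],
])

```text
time_s: 5.95
tcp_pos: [0.4394, 0.1292, 0.0823]
eef_rot: [-90.0, -0.0, 179.8]
contact_force: [-1.6, -2.4, -1.3]
gripper_width: 0.0006
```

Run:
```python
from h import *
print(r.get_state()["contact_force"])
plan(.412,.135,.083,180)
c=cap("wrist"); save(c,"w4"); 
c=cap("top");im=bgr(c)[195:255,175:245];cv2.imwrite("pics/t4.png",cv2.resize(im,None,fx=8,fy=8,interpolation=cv2.INTER_CUBIC))
```

```text
[-1.58654885 -2.43963843 -1.33299857]
shift [ 0.0274 -0.0007 -0.0058]  |d|=0.0280  turn -0.19 pos [0.4394 0.1292 0.0823] rot [-8.9980e+01 -3.0000e-02  1.7981e+02] t 5.95 w 0.0006
```

View pics/w4.png

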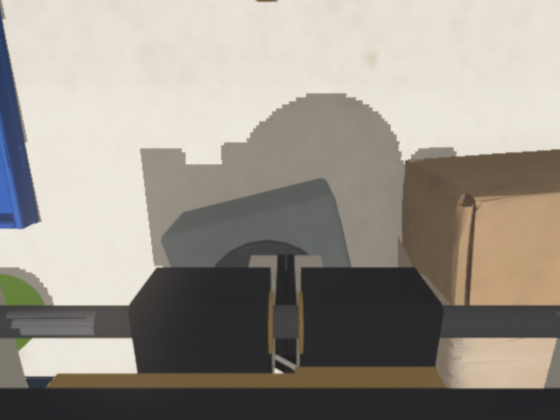

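Call:
jog_arm([
  [1,0,0,0.012,0],
  [1,-0.012,0,0,0],
  [1,-0.012,0,0,0],
  [1,-0.012,0,0,0],
  [1,0,0,-0.004,0],
  [1,0,0,-0.004,0],
  [1,0,0,-0.003,0],
  [1,0,0,-0.003,0],
  [1,0,0,0,0],
])

```text
time_s: 6.8
tcp_pos: [0.4768, 0.1306, 0.083]
eef_rot: [-89.9, 0.1, 179.9]
contact_force: [3.4, -4.7, 1.5]
gripper_width: 0.0005
```

Call:
jog_arm([
  [1,0,0,-0.002,0],
  [1,0,0,-0.002,0],
  [1,0,0,0,0],
  [1,0,0,0,0],
])

```text
time_s: 7.13
tcp_pos: [0.4758, 0.1353, 0.0827]
eef_rot: [-90.0, 0.0, 179.9]
contact_force: [3.4, -4.3, 0.0]
gripper_width: 0.0007
```

Run:
```python
from h import *
print(r.get_state()["contact_force"])
plan(.45,.135,.083,180)
c=cap("wrist"); save(c,"w5");
```

```text
[ 3.44922097 -4.33837651  0.00834419]
shift [ 0.0258 -0.0003  0.0003]  |d|=0.0258  turn -0.14 pos [0.4758 0.1353 0.0827] rot [-8.9970e+01  3.0000e-02  1.7986e+02] t 7.13 w 0.0007
```

View pics/w5.png

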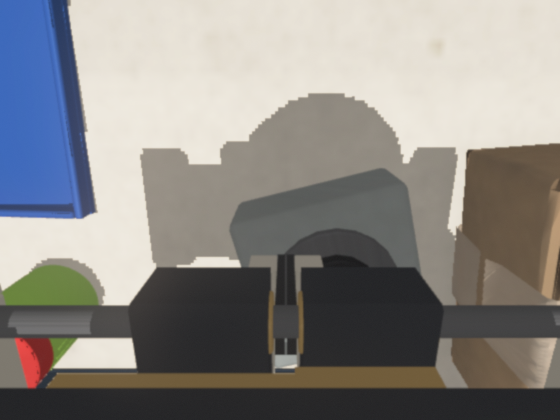

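The force is steady at about -4.5 N, which is friction. Keep pushing gently.

Call:
jog_arm([
  [1,0,0,-0.002,0],
  [1,0,0,0,0],
  [1,0,0,0,0],
])

```text
time_s: 7.43
tcp_pos: [0.4762, 0.1372, 0.0828]
eef_rot: [-90.0, 0.1, 179.9]
contact_force: [5.8, -4.5, -0.0]
gripper_width: 0.0007
```

Call:
jog_arm([
  [1,0,0,-0.002,0],
  [1,0,0,0,0],
  [1,0,0,0,0],
])

```text
time_s: 7.68
tcp_pos: [0.4763, 0.1381, 0.0828]
eef_rot: [-89.9, 0.1, 179.9]
contact_force: [9.5, -12.3, -0.1]
gripper_width: 0.0004
```

Call:
jog_arm([
  [1,0,0,-0.001,0],
  [1,0,0,0,0],
  [1,0,0,0,0],
])

```text
time_s: 7.93
tcp_pos: [0.4762, 0.1383, 0.0828]
eef_rot: [-89.8, 0.0, 179.9]
contact_force: [11.1, -16.1, 0.4]
gripper_width: 0.0001
```

Call:
jog_arm([
  [1,0,0,0.01,0],
  [1,0,0,0.02,0],
  [0.5,0,-0.04,0,0],
  [0,0.03,-0.04,0,0],
  [0,0,-0.04,0,0],
  [0,0,-0.03,-0.02,0],
  [0,0,0,-0.01,0],
  [0,0,0,0,0],
  [0,0,0,0,0],
])

```text
time_s: 8.68
tcp_pos: [0.45, 0.1409, 0.2257]
eef_rot: [-90.0, -0.0, 179.9]
contact_force: [0.2, -0.4, 0.2]
gripper_width: 0.0414
```

Run:
```python
from h import *
c=cap("wrist"); c=cap("wrist"); 
plan(.45,.135,.083,180); v=proj(c,[.45,.151,.07]); print(v)
u0,v0=int(v[0])-70,max(0,int(v[1])-65)
im=bgr(c)[v0:v0+140,u0:u0+140]
cv2.imwrite("pics/knob2.png",cv2.resize(cv2.convertScaleAbs(im,alpha=1.8,beta=20),None,fx=4,fy=4,interpolation=cv2.INTER_CUBIC)); save(c,"w6");print(u0,v0)
```

```text
shift [-0.0005  0.1418  0.0048]  |d|=0.1419  turn -0.16 pos [0.4498 0.1399 0.2248] rot [-8.9950e+01 -1.0000e-01  1.7984e+02] t 8.78 w 0.0498
(np.float64(284.96178829196384), np.float64(208.05296595585472))
214 143
```

View pics/knob2.png

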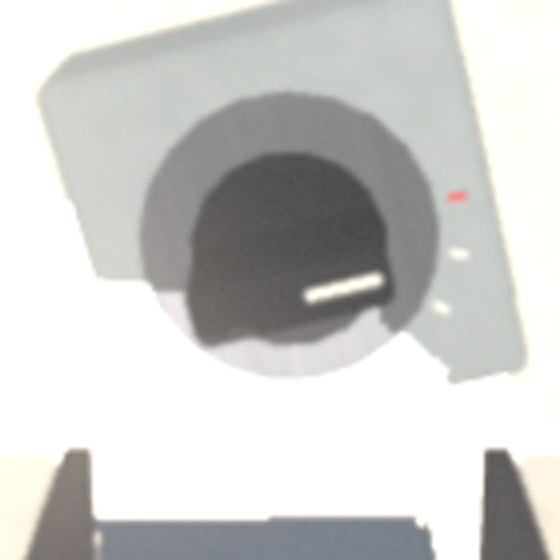

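Run:
```python
from h import *
c=cap("wrist")
f=lambda p,z: ray(c,214+p[0]/4,143+p[1]/4,z)
a,b=f((306,297),.089),f((380,279),.089); d=b-a; print("pointer",np.degrees(np.arctan2(d[1],d[0])),b)
a,b=f((447,199),.045),f((467,195),.045); d=b-a; print("red tick",np.degrees(np.arctan2(d[1],d[0])),a)
a,b=f((40,95),.045),f((97,278),.045); d=b-a; print("box left",np.degrees(np.arctan2(d[1],d[0])))
print("disc c",f((289,247),.059))
```

```text
pointer -165.77923056383472 [0.43091102 0.14844835 0.089     ]
red tick -168.43480814390486 [0.41299682 0.143979   0.045     ]
box left 104.22997946861825
disc c [0.44882414 0.15091891 0.059     ]
```

The pointer lies along the box's -x direction to within 0.1° and about 3° from the red mark, so the knob is at its stop. Now over to the fixture.

Call:
jog_arm([
  [0,0.0,-0.037,0,0],
  [0,0.0,-0.038,0,0],
  [0,0.003,0,0.032,0],
  [0,0.003,0,0.032,0],
  [0,0.003,0,0.032,0],
  [0,0.003,0,0.032,0],
  [0,0.003,0,0.032,0],
  [0,0.003,0,0.032,0],
  [0,0.002,0,0.032,0],
  [0,0,0,0.026,0],
  [0,0,0,0,-7],
  [0,0,0,0,-7],
])

```text
time_s: 9.83
tcp_pos: [0.429, -0.1115, 0.2998]
eef_rot: [-90.0, -0.1, -166.1]
contact_force: [0.7, 0.0, 0.8]
gripper_width: 0.0876
```

Call:
jog_arm([
  [0,0,0,0,-7],
  [0,0,0,0,-7],
  [0,0,0,0,-7],
  [0,0,0,0,-7],
  [0,0,0,0,-7],
  [0,0,0,0,-7],
  [0,0,0,0,-7],
  [0,0,0,0,-7],
  [0,0,0,0,-7],
  [0,0,0,0,-7],
  [0,0,0,0,-5],
  [0,0,0,0,0],
])

```text
time_s: 10.83
tcp_pos: [0.4293, -0.1099, 0.2999]
eef_rot: [-90.1, -0.0, -91.0]
contact_force: [0.3, 0.2, 0.1]
gripper_width: 0.0873
```

Call:
jog_arm([
  [0,0,0,0,0],
  [0,0,0,0,0],
  [0,0,0,0,0],
])

```text
time_s: 11.08
tcp_pos: [0.4297, -0.1097, 0.3006]
eef_rot: [-90.0, -0.0, -91.3]
contact_force: [0.5, -0.5, -0.3]
gripper_width: 0.0874
```

Run:
```python
from h import *
c=cap("wrist"); save(c,"w7"); plan(.43,-.11,.3,-90)
```

```text
shift [0.0003 0.0007 0.0003]  |d|=0.0008  turn -1.27 pos [ 0.4297 -0.1096  0.3007] rot [-90.02  -0.   -91.27] t 11.13 w 0.0878
```

View pics/w7.png

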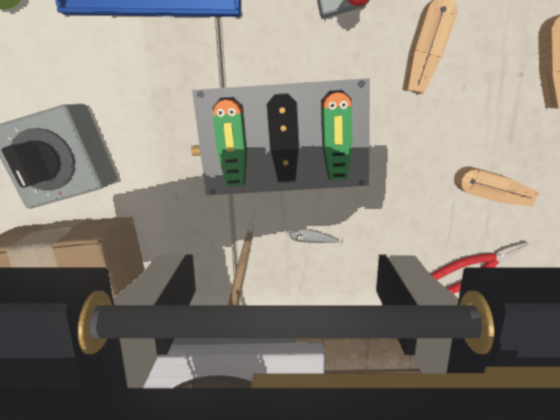

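```bash
cat >> h.py <<'E'
def fish(P):
    """P Nx2 contour (m). returns grip point, yaw of nose dir, rect dims"""
    P=np.array(P); (cx,cy),(w,h),a=cv2.minAreaRect((P*1000).astype(np.float32))
    a=np.radians(a); d=np.array([np.cos(a),np.sin(a)]) if w>h else np.array([-np.sin(a),np.cos(a)])
    n=np.array([-d[1],d[0]]); c0=np.array([cx,cy])/1000
    q=(P-c0)@d; p=(P-c0)@n
    L=q.max()-q.min()
    wid=lambda lo,hi: np.ptp(p[(q>q.min()+lo*L)&(q<q.min()+hi*L)])
    # widest band tells nose side
    wa,wb=wid(.12,.30),wid(.70,.88)
    if wa>wb: d=-d;n=-n;q=-q;p=-p
    # centreline over parallel part: 15..56 mm behind the nose tip
    tip=q.max(); m=(q<tip-.018)&(q>tip-.054)
    # edges
    e1=np.polyfit(q[m&(p>0)],p[m&(p>0)],1); e2=np.polyfit(q[m&(p<0)],p[m&(p<0)],1)
    sl=(e1[0]+e2[0])/2; off=np.polyval((e1+e2)/2,tip-.0355)
    g=c0+d*(tip-.0355)+n*off
    yaw=np.degrees(np.arctan2(d[1],d[0]))+np.degrees(np.arctan(sl))
    return g,yaw,(L,np.polyval(e1-e2,tip-.0355))
def find(c,mask,z,amin=400):
    cs,_=cv2.findContours(mask,cv2.RETR_EXTERNAL,cv2.CHAIN_APPROX_NONE); out=[]
    for k in cs:
        if cv2.contourArea(k)<amin: continue
        u,v,w,h=cv2.boundingRect(k)
        P=np.array([ray(c,*q[0],z)[:2] for q in k])
        try: g=fish(P)
        except Exception as e: continue
        if not .06<g[2][0]<.13: continue
        out.append(g); print("px (%.0f,%.0f)"%(u+w/2,v+h/2),"pt",g[0].round(4),"yaw %.1f"%g[1],"L,W",np.round(g[2],4), "edge" if u<=0 or v<=0 or u+w>=560 else "")
    return out
def masks(c):
    H=cv2.cvtColor(cv2.GaussianBlur(c["image"],(3,3),0),cv2.COLOR_RGB2HSV)
    wood=cv2.inRange(H,np.array([5,60,110]),np.array([22,180,255]))
    green=cv2.inRange(H,np.array([40,90,30]),np.array([90,255,255]))|cv2.inRange(H,np.array([0,150,120]),np.array([35,255,255]))
    k=np.ones((5,5),np.uint8)
    green=cv2.morphologyEx(green,cv2.MORPH_CLOSE,np.ones((9,9),np.uint8))
    wood=cv2.morphologyEx(wood,cv2.MORPH_CLOSE,k)
    blk=cv2.inRange(H,np.array([0,0,0]),np.array([180,255,50])); blk=cv2.morphologyEx(blk,cv2.MORPH_CLOSE,k)
    return wood,green,blk
E
python3 - <<'E'
from h import *
c=cap("wrist"); w,g,b=masks(c)
print("wood");find(c,w,.022);print("green");find(c,g,.034);print("pocket");find(c,b[:250]*1,.02)
gr=cv2.inRange(c["image"],(70,70,70),(135,135,140)); gr[:, :180]=0
cv2.imwrite("pics/m.png",np.hstack([w,g,b])[:, ::2])
E
```

```text
wood
px (369,355) pt [ 0.1662 -0.1919] yaw 90.8 L,W [0.1245 0.04  ] 
px (241,272) pt [ 0.2843 -0.0452] yaw 164.0 L,W [0.0936 0.0103] 
px (72,252) pt [0.3268 0.1549] yaw -90.5 L,W [0.0846 0.036 ] 
px (496,187) pt [ 0.4046 -0.3407] yaw 72.8 L,W [0.1048 0.0299] 
px (550,62) pt [ 0.5448 -0.3911] yaw 12.3 L,W [0.0945 0.0202] edge
px (430,47) pt [ 0.5661 -0.2653] yaw -14.8 L,W [0.094  0.0346] edge
green
px (465,266) pt [ 0.3091 -0.3283] yaw -71.6 L,W [0.077  0.0039] 
px (230,143) pt [ 0.4706 -0.049 ] yaw 2.3 L,W [0.0931 0.0294] 
px (338,136) pt [ 0.4752 -0.1665] yaw 3.5 L,W [0.0935 0.0295] 
pocket
px (284,139) pt [ 0.4734 -0.1077] yaw 2.4 L,W [0.0963 0.0282]
```

View pics/m.png

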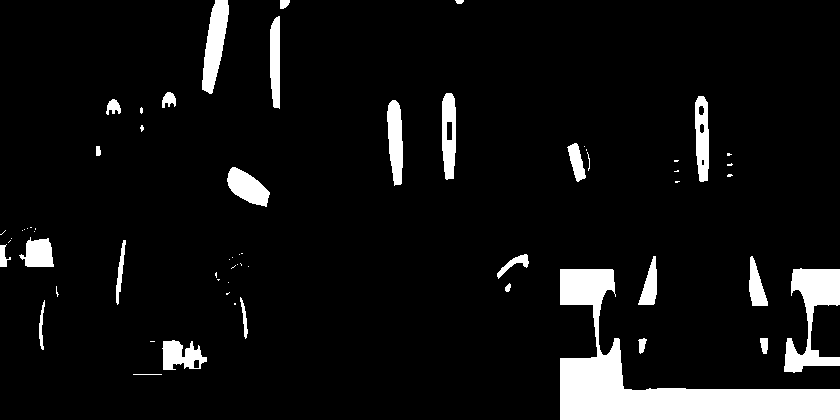

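Measured: pockets at about (0.471,-0.049), (0.473,-0.108) and (0.475,-0.167), with yaw about 2.3°. Spacing of about 59 mm and length 93-96 mm agree with the given sizes. Pick lure 1 first.

```bash
cat >> h.py <<'E'
def plan2(x,y,z,yaw):
    s=r.get_state(); g=np.radians(yaw); X=np.array([np.cos(g),np.sin(g),0]); Z=np.array([-np.sin(g),np.cos(g),0])
    d=np.array([x,y,z])-s["tcp_pos"]
    print("turn %.2f then shift x %.4f y %.4f z %.4f"%(-((yaw-s["eef_rot"][2]+180)%360-180),d@X,-d[2],d@Z),"| pos",s["tcp_pos"].round(4),"rot",s["eef_rot"].round(2),"F",s["contact_force"].round(1),"t",round(s["time_s"],2),"w",round(s["gripper_width"],4))
E
python3 -c "
from h import *
plan2(.4706,-.049,.041,-87.6)"
```

```text
turn -3.64 then shift x -0.0588 y 0.2598 z 0.0433 | pos [ 0.4298 -0.1096  0.3008] rot [-90.01  -0.   -91.24] F [ 0.4 -1.1  1.2] t 11.18 w 0.0876
```

Call:
jog_arm([
  [0.4,0,0,0,-3.7],
  [0.4,-0.029,0,0.022,0],
  [0.4,-0.03,0,0.0215,0],
  [0.4,0,0.04,0,0],
  [0.4,0,0.04,0,0],
  [0.4,0,0.04,0,0],
  [0.4,0,0.04,0,0],
  [0.4,0,0.04,0,0],
  [0.4,0,0,0,0],
  [0.4,0,0,0,0],
  [0.4,0,0,0,0],
])

```text
time_s: 12.1
tcp_pos: [0.4721, -0.0485, 0.1028]
eef_rot: [-89.9, -0.0, -87.4]
contact_force: [-0.2, 0.7, 0.2]
gripper_width: 0.0528
```

Run:
```python
from h import *
c=cap("wrist"); save(c,"w8"); plan2(.4706,-.049,.041,-87.6)
w,g,b=masks(c); find(c,g,.034); find(c,b[:260]*1,.02)
```

```text
turn 0.15 then shift x 0.0006 y 0.0624 z -0.0020 | pos [ 0.4726 -0.0483  0.1034] rot [-8.979e+01  2.000e-02 -8.745e+01] F [-0.4 -0.1  0.4] t 12.15 w 0.0526
px (285,239) pt [ 0.4748 -0.0478] yaw 2.0 L,W [0.0869 0.0288]
```

View pics/w8.png

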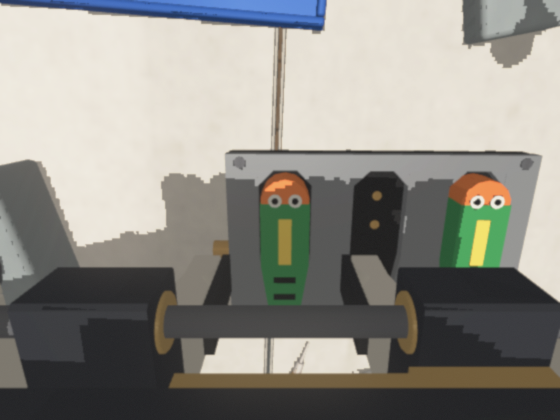

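The lure at (285,240) is centred between the fingers. Descend and grip.

Call:
jog_arm([
  [0.4,0,0.03,0,0],
  [0.4,0,0.022,0,0],
  [0.4,0,0.009,0,0],
  [0.4,0,0,0,0],
  [1,0,0,0,0],
  [1,0,0,0,0],
  [1,0,0,0,0],
  [1,0,0,0,0],
  [1,0,0,0,0],
], squeeze=30)

```text
time_s: 12.9
tcp_pos: [0.4713, -0.0485, 0.0409]
eef_rot: [-89.9, 0.0, -87.5]
contact_force: [-1.4, 1.2, 7.1]
gripper_width: 0.0297
```

```bash
python3 -c "
from h import *
plan2(.4706,-.049,.041,-87.6)"
```

```text
turn 0.15 then shift x 0.0004 y -0.0001 z -0.0007 | pos [ 0.4713 -0.0485  0.0409] rot [-8.991e+01  2.000e-02 -8.745e+01] F [-1.4  1.2  7.1] t 12.9 w 0.0297
```

Call:
jog_arm([
  [1,0,-0.02,0,0],
  [1,0,-0.04,0,0],
  [1,0,-0.04,0,0],
  [1,-0.0185,0,0.035,0],
  [1,-0.0185,0,0.035,0],
  [1,-0.0185,0,0.035,0],
  [1,-0.0185,0,0.035,0],
  [1,-0.0185,0,0.035,0],
  [1,-0.0185,0,0.034,0],
  [1,0,0,0,4.3],
  [1,0,0,0,0],
  [1,0,0,0,0],
])

```text
time_s: 13.9
tcp_pos: [0.674, 0.0714, 0.1391]
eef_rot: [-90.1, -0.0, -91.7]
contact_force: [-0.8, 0.1, -0.9]
gripper_width: 0.0295
```

Run:
```python
from h import *
c=cap("wrist"); save(c,"w9"); plan2(.675,.072,.035,-91.8)
for b in blobs(cap("top"),(105,120,60),(125,255,255),.016,1000): print("tray", np.round(b[2],1),np.round(b[3],1),round(b[4],1))
```

```text
turn 0.14 then shift x -0.0010 y 0.1047 z 0.0013 | pos [0.6737 0.0711 0.1397] rot [-9.006e+01 -2.000e-02 -9.166e+01] F [-0.3  0.4 -1.1] t 13.95 w 0.0302
tray [661.4  27.4] [187.5 137.8] 89.4
```

View pics/w9.png

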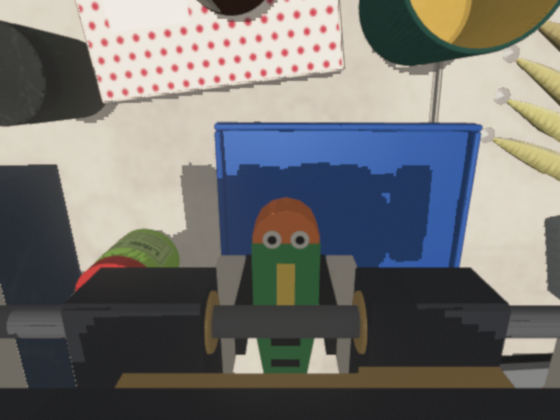

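Lure is held (30 mm opening) over the tray. I'll place it slightly further from the pot.

Call:
jog_arm([
  [1,0.01,0.03,0,0],
  [1,0,0.03,0,0],
  [1,0,0.03,0,0],
  [1,0,0.01,0,0],
  [1,0,0.003,0,0],
  [1,0,0,0,0],
  [0.45,0,0,0,0],
  [0.45,0,0,0,0],
  [0.45,0,0,0,0],
])

```text
time_s: 14.75
tcp_pos: [0.6753, 0.0618, 0.0389]
eef_rot: [-89.8, 0.1, -91.7]
contact_force: [-0.5, 0.1, 0.4]
gripper_width: 0.0446
```

Call:
jog_arm([
  [0.45,0,-0.02,0,0],
  [0.45,0,-0.04,0,0],
  [0.45,0,-0.04,0,0],
  [0.45,0,0,0,0],
])

```text
time_s: 15.08
tcp_pos: [0.6791, 0.0623, 0.1473]
eef_rot: [-89.2, 0.2, -91.7]
contact_force: [1.5, 0.5, 1.4]
gripper_width: 0.0484
```

Run:
```python
from h import *
c=cap("wrist"); save(c,"w10"); plan2(.4745,-.167,.14,-87.6)
w,g,b=masks(c); find(c,g,.027)
```

```text
turn -4.11 then shift x 0.2206 y 0.0037 z -0.2125 | pos [0.6776 0.0623 0.1437] rot [-89.39   0.18 -91.71] F [-0.9  0.9 -0.5] t 15.13 w 0.0483
px (288,228) pt [0.6767 0.0614] yaw -2.5 L,W [0.0969 0.0289] 
px (440,38) pt [ 0.7953 -0.015 ] yaw 88.4 L,W [0.119  0.0438] edge
```

View pics/w10.png

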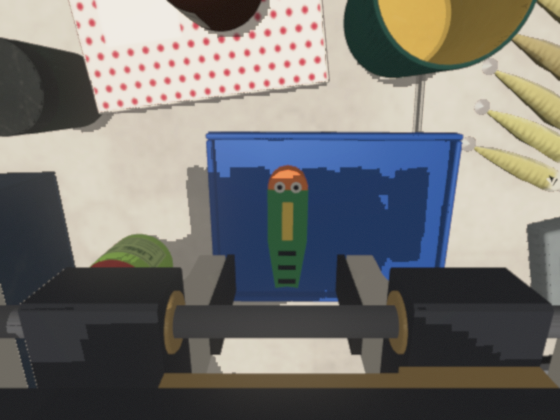

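Lure flat in the tray at (288,228). Next, lure 3.

Call:
jog_arm([
  [0.4,0,0,0,-4.1],
  [0.4,0.0275,0,-0.0265,0],
  [0.4,0.0275,0,-0.0265,0],
  [0.4,0.0275,0,-0.0265,0],
  [0.4,0.0275,0,-0.0265,0],
  [0.4,0.0275,0,-0.0265,0],
  [0.4,0.0275,0,-0.0265,0],
  [0.4,0.0275,0,-0.0265,0],
  [0.4,0.0275,0,-0.0265,0],
  [0.4,0,0.03,0,0],
  [0.4,0,0,0,0],
  [0.4,0,0,0,0],
])

```text
time_s: 16.13
tcp_pos: [0.4707, -0.1672, 0.1067]
eef_rot: [-90.1, -0.0, -87.7]
contact_force: [0.2, 1.0, 0.6]
gripper_width: 0.0528
```

Run:
```python
from h import *
c=cap("wrist"); c=cap("wrist"); save(c,"w11"); plan2(.4745,-.167,.041,-87.6)
w,g,b=masks(c); find(c,g,.034); find(c,b[:260]*1,.02)
```

```text
turn -0.00 then shift x 0.0005 y 0.0668 z 0.0019 | pos [ 0.4726 -0.1666  0.1078] rot [-8.995e+01 -2.000e-02 -8.760e+01] F [-0.  -0.4  0.4] t 16.23 w 0.0526
px (288,234) pt [ 0.479  -0.1677] yaw 1.9 L,W [0.0936 0.0288]
```

View pics/w11.png

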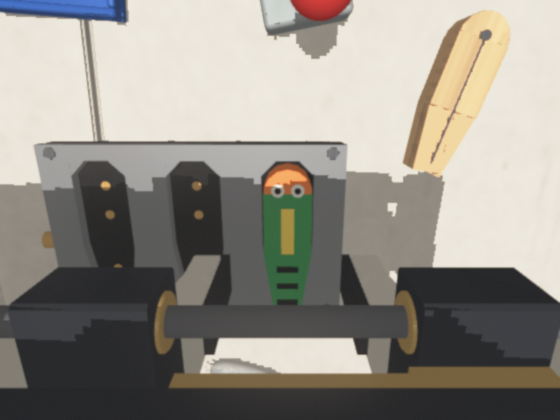

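Centred. Descend and grip.

Call:
jog_arm([
  [0.4,0.001,0.03,0.003,0],
  [0.4,0,0.025,0,0],
  [0.4,0,0.0115,0,0],
  [0.4,0,0,0,0],
  [1,0,0,0,0],
  [1,0,0,0,0],
  [1,0,0,0,0],
  [1,0,0,0,0],
  [1,0,0,0,0],
], squeeze=30)

```text
time_s: 16.98
tcp_pos: [0.475, -0.1676, 0.0408]
eef_rot: [-89.9, 0.0, -87.6]
contact_force: [0.2, 1.5, 1.4]
gripper_width: 0.0301
```

```bash
python3 -c "
from h import *
plan2(.675,-.006,.14,-91.8)"
```

```text
turn 4.16 then shift x -0.1678 y -0.0992 z 0.1948 | pos [ 0.475  -0.1676  0.0408] rot [-89.94   0.   -87.64] F [0.2 1.5 1.4] t 16.98 w 0.0301
```

Call:
jog_arm([
  [1,0,-0.02,0,0],
  [1,0,-0.04,0,0],
  [1,0,-0.04,0,4.2],
  [1,-0.024,0,0.028,0],
  [1,-0.024,0,0.028,0],
  [1,-0.024,0,0.028,0],
  [1,-0.024,0,0.028,0],
  [1,-0.024,0,0.028,0],
  [1,-0.024,0,0.028,0],
  [1,-0.024,0,0.027,0],
  [1,0,0,0,0],
  [1,0,0,0,0],
])

```text
time_s: 17.98
tcp_pos: [0.6756, -0.0049, 0.1392]
eef_rot: [-90.1, -0.0, -91.8]
contact_force: [-0.9, -0.8, -0.4]
gripper_width: 0.0295
```

Run:
```python
from h import *
c=cap("wrist"); save(c,"w12"); plan2(.675,-.006,.036,-91.8)
```

```text
turn -0.03 then shift x 0.0002 y 0.1035 z 0.0004 | pos [ 0.6746 -0.0058  0.1395] rot [-9.009e+01 -2.000e-02 -9.183e+01] F [-1.4  0.  -0.3] t 18.03 w 0.0298
```

View pics/w12.png

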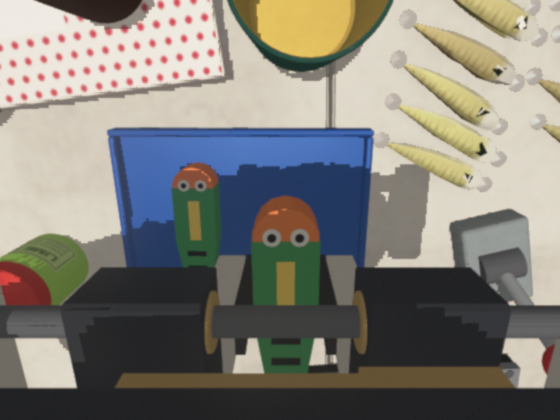

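Call:
jog_arm([
  [1,0,0.03,0,0],
  [1,0,0.03,0,0],
  [1,0,0.03,0,0],
  [1,0,0.011,0,0],
  [1,0,0.003,0,0],
  [1,0,0,0,0],
  [1,0,0,0,0],
  [0.5,0,0,0,0],
  [0.45,0,0,0,0],
  [0.45,0,0,0,0],
])

```text
time_s: 18.87
tcp_pos: [0.6755, -0.0061, 0.0378]
eef_rot: [-89.9, 0.0, -91.9]
contact_force: [-0.4, -0.7, -0.0]
gripper_width: 0.044
```

Call:
jog_arm([
  [0.45,0,-0.02,0,0],
  [0.45,0,-0.04,0,0],
  [0.45,0,-0.04,0,0],
  [0.45,0,0,0,0],
  [0.45,0,0,0,0],
])

```text
time_s: 19.28
tcp_pos: [0.6768, -0.0059, 0.1406]
eef_rot: [-89.6, 0.1, -91.8]
contact_force: [-1.4, 0.2, -1.1]
gripper_width: 0.0484
```

Run:
```python
from h import *
c=cap("wrist"); c=cap("wrist"); save(c,"w13"); plan2(.6,-.28,.25,-104)
w,g,b=masks(c); find(c,g,.027)
c=cap("top"); w,g,b=masks(c); find(c,w,.022,60); find(c,g,.027,60); save(c,"t13")
```

```text
turn 12.12 then shift x 0.2837 y -0.1133 z -0.0061 | pos [ 0.6745 -0.0062  0.1367] rot [-8.997e+01  3.000e-02 -9.188e+01] F [-1.2  0.8 -0.3] t 19.38 w 0.048
px (196,227) pt [0.6693 0.06  ] yaw -3.5 L,W [0.0789 0.0328] 
px (286,222) pt [ 0.6784 -0.0061] yaw -1.0 L,W [0.0963 0.0292] 
px (307,35) pt [ 0.7841 -0.0359] yaw -54.0 L,W [0.0983 0.0078] edge
px (386,286) pt [ 0.2767 -0.3317] yaw 116.2 L,W [0.0889 0.0308] 
px (284,277) pt [ 0.3009 -0.051 ] yaw 166.9 L,W [0.0821 0.0084] 
px (230,272) pt [0.3311 0.0978] yaw 7.7 L,W [0.09   0.0166] 
px (394,242) pt [ 0.4017 -0.3481] yaw 72.9 L,W [0.0981 0.0304] 
px (410,194) pt [ 0.5489 -0.4072] yaw 13.0 L,W [0.0965 0.0336] 
px (360,187) pt [ 0.5684 -0.269 ] yaw -15.3 L,W [0.0978 0.0308] 
px (212,70) pt [0.8972 0.1578] yaw 127.2 L,W [0.0833 0.0305] 
px (350,28) pt [ 1.0063 -0.2475] yaw 179.8 L,W [0.0827 0.037 ] 
px (552,23) pt [ 1.0087 -0.8292] yaw 133.8 L,W [0.097 0.024] edge
px (387,286) pt [ 0.2791 -0.3333] yaw 119.4 L,W [0.0829 0.0354] h.py:57: RankWarning: Polyfit may be poorly conditioned
  e1=np.polyfit(q[m&(p>0)],p[m&(p>0)],1); e2=np.polyfit(q[m&(p<0)],p[m&(p<0)],1)
```

View pics/w13.png

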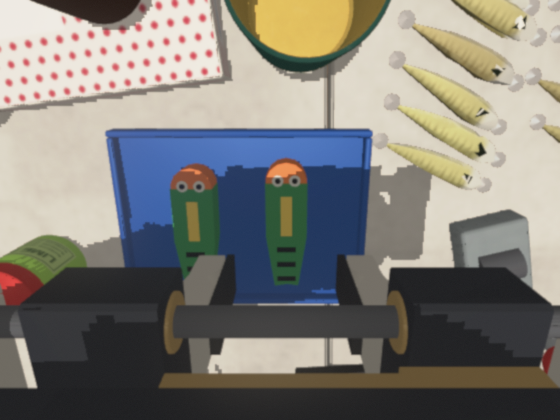

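View pics/t13.png

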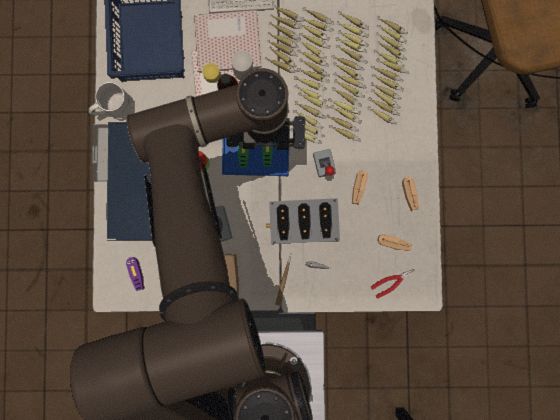

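Both lures lie flat in the tray. Gripping blank A at (0.568,-0.268) would put the gripper body over the lever ball, so I'll first push that blank about 35 mm away from the lever. The closed fingers will do it, with the jaw axis along the blank.

```bash
python3 -c "
from h import *
plan2(.566,-.236,.2,-91.9)"
```

```text
turn 0.02 then shift x 0.2331 y -0.0641 z -0.1005 | pos [ 0.6742 -0.0063  0.1359] rot [-90.05   0.   -91.88] F [ 0.3  0.8 -0.5] t 19.43 w 0.0484
```

Call:
jog_arm([
  [0.5,0,-0.032,0,0],
  [0.6,0,-0.032,0,0],
  [1,0.033,0,-0.0143,0],
  [1,0.033,0,-0.0143,0],
  [1,0.033,0,-0.0143,0],
  [1,0.033,0,-0.0143,0],
  [1,0.033,0,-0.0143,0],
  [1,0.033,0,-0.0143,0],
  [1,0.035,0,-0.0147,0],
  [1,0,0,0,7],
  [1,0,0,0,7],
  [1,0,0,0,7],
])

```text
time_s: 20.43
tcp_pos: [0.5656, -0.2368, 0.1989]
eef_rot: [-90.1, -0.0, -113.3]
contact_force: [0.6, -0.1, 0.0]
gripper_width: -0.0
```

Call:
jog_arm([
  [1,0,0,0,7],
  [1,0,0,0,7],
  [1,0,0,0,7],
  [1,0,0,0,7],
  [1,0,0,0,7],
  [1,0,0,0,7],
  [1,0,0,0,7],
  [1,0,0,0,7],
  [1,0,0,0,7],
  [1,0,0,0,7],
  [1,0,0,0,7],
  [1,0,0,0,5],
])

```text
time_s: 21.43
tcp_pos: [0.5661, -0.2358, 0.1988]
eef_rot: [-90.0, -0.2, 164.8]
contact_force: [0.7, 0.3, -0.1]
gripper_width: 0.0005
```

Call:
jog_arm([
  [1,0,0,0,0],
  [1,0,0,0,0],
  [1,0,0,0,0],
])

```text
time_s: 21.68
tcp_pos: [0.5665, -0.2359, 0.1996]
eef_rot: [-90.0, -0.1, 165.3]
contact_force: [0.4, -1.0, 0.4]
gripper_width: 0.0006
```

Run:
```python
from h import *
c=cap("wrist"); save(c,"w14"); plan2(.566,-.236,.026,165)
w,g,b=masks(c); find(c,w,.022)
H=cv2.cvtColor(c["image"],cv2.COLOR_RGB2HSV)
```

```text
turn 0.28 then shift x 0.0005 y 0.1738 z 0.0003 | pos [ 0.5666 -0.2359  0.1998] rot [-8.9990e+01 -5.0000e-02  1.6528e+02] F [ 0.7  0.9 -0. ] t 21.73 w 0.0005
px (116,250) pt [ 0.7393 -0.2158] yaw -116.5 L,W [0.0638 0.0119] 
px (289,153) pt [ 0.567  -0.2695] yaw -14.4 L,W [0.0945 0.032 ]
```

View pics/w14.png

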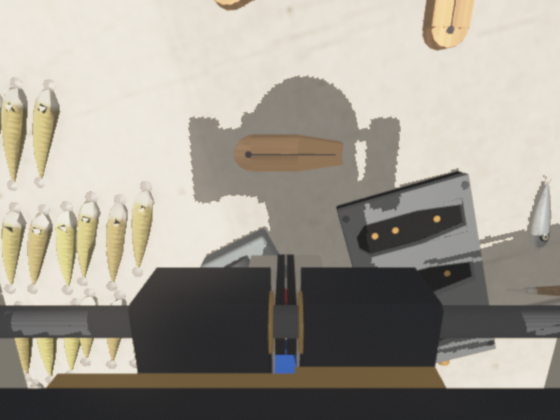

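Call:
jog_arm([
  [1,0.008,0,0.004,0],
  [1,0,0.03,0,0],
  [1,0,0.03,0,0],
  [1,0,0.03,0,0],
  [1,0,0.03,0,0],
  [1,0,0,0,0],
  [1,0,0,0,0],
])

```text
time_s: 22.32
tcp_pos: [0.5566, -0.2378, 0.0796]
eef_rot: [-90.0, -0.2, 165.2]
contact_force: [0.9, 0.7, 0.7]
gripper_width: 0.0008
```

Run:
```python
from h import *
c=cap("wrist"); save(c,"w15"); plan2(.566,-.236,.026,165)
w,g,b=masks(c); find(c,w,.022)
s=cap("scene"); cv2.imwrite("pics/s15.png",cv2.resize(bgr(s)[100:280,200:440],None,fx=3.3,fy=3.3,interpolation=cv2.INTER_CUBIC))
```

```text
turn 0.19 then shift x -0.0070 y 0.0553 z -0.0040 | pos [ 0.5582 -0.2381  0.0813] rot [-89.97  -0.   165.19] F [ 0.4 -0.3  1.2] t 22.37 w 0.0003
px (274,193) pt [ 0.5671 -0.2703] yaw -14.1 L,W [0.0948 0.0335]
```

View pics/w15.png

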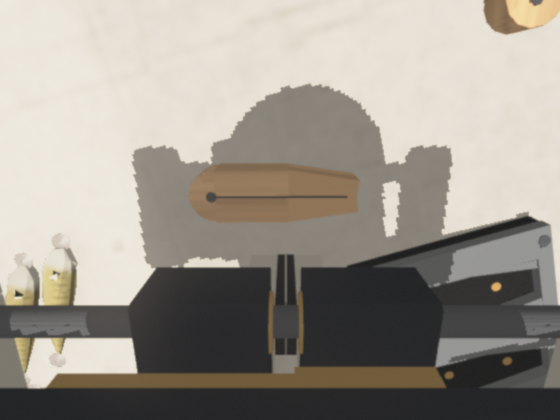

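View pics/s15.png

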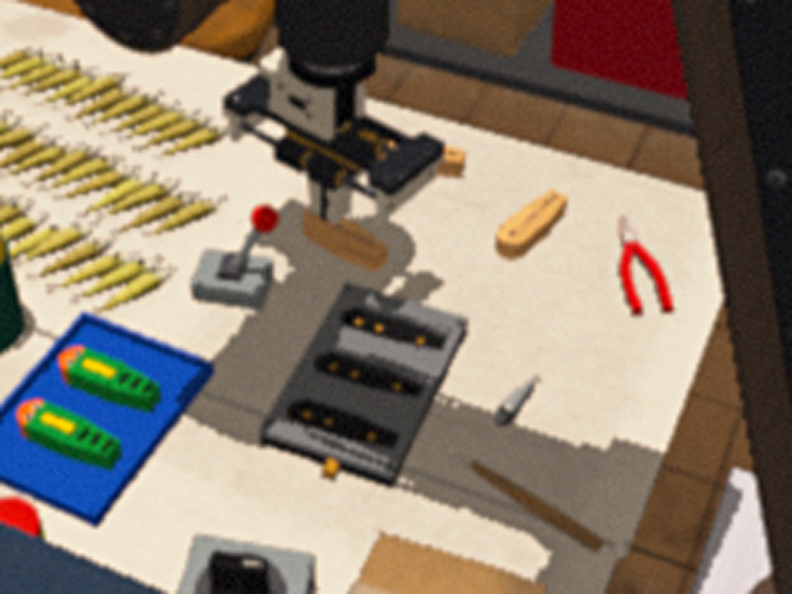

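There is clearance. Descend and push.

Call:
jog_arm([
  [1,0,0.025,0,0],
  [1,0,0.025,0,0],
  [1,0,0.005,0,0],
  [1,0,0,0.005,0],
  [1,0,0,0.005,0],
  [1,0,0,0.005,0],
  [1,0,0,0.005,0],
  [1,0,0,0.005,0],
  [1,0,0,0.005,0],
  [1,0,0,0.005,0],
  [1,0,0,0.005,0],
  [1,0,0,0,0],
])

```text
time_s: 23.42
tcp_pos: [0.5474, -0.2773, 0.0254]
eef_rot: [-90.0, -0.0, 165.1]
contact_force: [0.7, -0.2, 0.0]
gripper_width: 0.0005
```

Call:
jog_arm([
  [1,0,0,-0.01,0],
  [0.6,0,-0.04,0,0],
  [0.4,0,-0.04,0,0],
  [0.4,0,-0.04,0,0],
  [0.4,0,-0.03,0,0],
  [0.4,0,0,0,0],
  [0.4,0,0,0,0],
])

```text
time_s: 24.0
tcp_pos: [0.5516, -0.2663, 0.1779]
eef_rot: [-90.0, 0.3, 165.2]
contact_force: [0.1, 0.4, -0.7]
gripper_width: 0.0346
```

Run:
```python
from h import *
c=cap("wrist");c=cap("wrist"); save(c,"w16"); plan2(.56,-.305,.15,165)
w,g,b=masks(c); find(c,w,.022)
```

```text
turn 0.14 then shift x -0.0199 y 0.0248 z 0.0350 | pos [ 0.5499 -0.266   0.1748] rot [-9.0020e+01 -5.0000e-02  1.6514e+02] F [ 0.3  0.  -0.2] t 24.1 w 0.0429
px (280,149) pt [ 0.5571 -0.3084] yaw -14.9 L,W [0.0945 0.0311] 
px (450,46) pt [ 0.4074 -0.3419] yaw -106.9 L,W [0.0615 0.0357] edge
px (246,25) pt [ 0.5481 -0.4024] yaw -1.2 L,W [0.0769 0.0254] edge
```

View pics/w16.png

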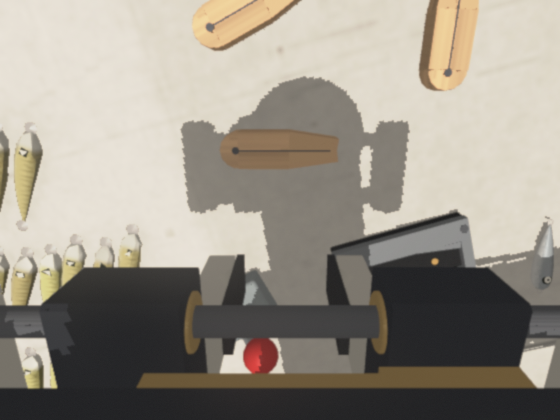

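Blank A moved to (0.557,-0.308) with yaw -15°. That gives enough clearance from the ball. Turn and go over it.

Call:
jog_arm([
  [0.4,0,0,0,-7],
  [0.4,0,0,0,-7],
  [0.4,0,0,0,-7],
  [0.4,0,0,0,-7],
  [0.4,0,0,0,-7],
  [0.4,0,0,0,-7],
  [0.4,0,0,0,-7],
  [0.4,0,0,0,-7],
  [0.4,0,0,0,-7],
  [0.4,0,0,0,-7],
  [0.4,0,0,0,-7],
  [0.4,0,0,0,-7],
])

```text
time_s: 25.1
tcp_pos: [0.5494, -0.2663, 0.1733]
eef_rot: [-90.2, -0.0, -110.5]
contact_force: [-0.4, 0.3, 0.5]
gripper_width: 0.0527
```

Call:
jog_arm([
  [0.4,0,0,0,-6],
  [0.4,0,0,0,0],
  [0.4,0,0,0,0],
])

```text
time_s: 25.35
tcp_pos: [0.5497, -0.2664, 0.1739]
eef_rot: [-90.2, -0.0, -105.1]
contact_force: [0.0, 0.0, 0.9]
gripper_width: 0.0522
```

Run:
```python
from h import *
plan2(.557,-.3084,.10,-104.9)
```

```text
turn -0.16 then shift x 0.0387 y 0.0739 z 0.0178 | pos [ 0.5497 -0.2664  0.1739] rot [-9.0150e+01 -1.0000e-02 -1.0506e+02] F [0.  0.  0.9] t 25.35 w 0.0522
```

Call:
jog_arm([
  [0.4,0.019,0,0.009,0],
  [0.4,0.02,0,0.009,0],
  [0.4,0,0.037,0,0],
  [0.4,0,0.037,0,0],
  [0.4,0,0,0,0],
  [0.4,0,0,0,0],
  [0.4,0,0,0,0],
])

```text
time_s: 25.93
tcp_pos: [0.5585, -0.3093, 0.1027]
eef_rot: [-90.0, -0.0, -104.9]
contact_force: [-0.5, 0.1, 1.4]
gripper_width: 0.0528
```

Run:
```python
from h import *
c=cap("wrist"); save(c,"w17"); plan2(.557,-.308,.030,-104.9)
w,g,b=masks(c); w[250:]=w[250:]; find(c,w,.022)
```

```text
turn 0.02 then shift x -0.0008 y 0.0735 z -0.0023 | pos [ 0.559  -0.3094  0.1035] rot [-8.9860e+01 -3.0000e-02 -1.0488e+02] F [-0.1 -0.5  1.1] t 25.98 w 0.0524
px (283,237) pt [ 0.5614 -0.3083] yaw -15.1 L,W [0.0944 0.0295] 
px (440,207) pt [ 0.5544 -0.4056] yaw 12.6 L,W [0.0963 0.0333]
```

View pics/w17.png

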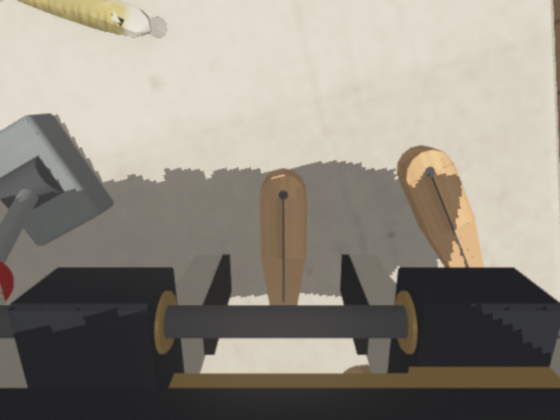

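The close view overstates the nose position by about 4 mm because the front wall is visible. I'll grip here, then measure each part's nose offset while it is held, the same way for lures and blanks, so that bias cancels.

Call:
jog_arm([
  [0.4,0,0.03,-0.002,0],
  [0.4,0,0.03,0,0],
  [0.4,0,0.0135,0,0],
  [0.4,0,0,0,0],
  [1,0,0,0,0],
  [1,0,0,0,0],
  [1,0,0,0,0],
  [1,0,0,0,0],
  [1,0,0,0,0],
], squeeze=30)

```text
time_s: 26.73
tcp_pos: [0.5568, -0.3088, 0.0297]
eef_rot: [-89.8, -0.0, -104.8]
contact_force: [-1.0, 1.7, 6.8]
gripper_width: 0.0298
```

Call:
jog_arm([
  [1,0,-0.02,0,0],
  [1,0,-0.04,0,0],
  [1,0,-0.05,0,0],
  [1,0,0,0,0],
  [1,0,0,0,0],
  [1,0,0,0,0],
])

```text
time_s: 27.23
tcp_pos: [0.5557, -0.3084, 0.1301]
eef_rot: [-89.9, 0.0, -104.9]
contact_force: [-0.1, -0.8, -1.2]
gripper_width: 0.0297
```

Run:
```python
from h import *
c=cap("wrist"); save(c,"w18"); plan2(.4734,-.1685,.12,-87.7)
```

```text
turn -17.18 then shift x -0.1430 y 0.0091 z -0.0761 | pos [ 0.5552 -0.3083  0.1291] rot [-9.0040e+01  2.0000e-02 -1.0488e+02] F [-0.9  0.6 -0.5] t 27.28 w 0.0298
```

View pics/w18.png

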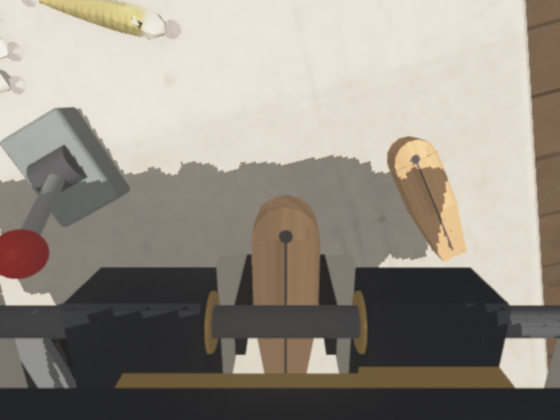

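```bash
cat >> h.py <<'E'
def heldtip(img,c):
    """tip row of held part near u=286, tool-frame z (along nose) of its bottom edge, part bottom 29 mm below TCP"""
    H=cv2.cvtColor(img,cv2.COLOR_BGR2HSV); m=((H[...,1]>90)&((H[...,0]<28)|(H[...,0]>170))).astype(np.uint8)
    m=m[:, 240:335]; m[320:]=0
    n,l,st,ce=cv2.connectedComponentsWithStats(m); k=1+np.argmax(st[1:,4]); rows=np.where((l==k).sum(1)>8)[0]
    v=rows.min(); cols=np.where(l[v+15]==k)[0]+240
    T=np.array(c["tool_from_camera"]); d=T[:3,:3]@np.array([(cols.mean()-c["cx"])/K(c),(v-c["cy"])/K(c),1]); o=T[:3,3]
    p=o+d*(.029-o[1])/d[1]
    return v,(cols.min(),cols.max()),p.round(4)
E
python3 - <<'E'
from h import *
c=cap("wrist")
for n in ("w9","w12","w18"): print(n,heldtip(cv2.imread(f"pics/{n}.png"),c))
E
```

```text
w9 (np.int64(199), (np.int64(259), np.int64(312)), array([-0.0001,  0.029 ,  0.034 ]))
w12 (np.int64(0), (np.int64(241), np.int64(334)), array([0.0008, 0.029 , 0.1187]))
w18 (np.int64(197), (np.int64(260), np.int64(311)), array([-0.0001,  0.029 ,  0.035 ]))
```

Nose offsets are consistent within 1 mm, which puts pocket 3 at (0.4745,-0.168) and pocket 1 at (0.4698,-0.048) in TCP terms. Carry blank A to pocket 3.

Call:
jog_arm([
  [1,0,0,0,-5.8],
  [1,0,0,0,-5.7],
  [1,0,0,0,-5.7],
  [1,-0.03,0,-0.015,0],
  [1,-0.03,0,-0.015,0],
  [1,-0.03,0,-0.015,0],
  [1,-0.03,0,-0.015,0],
  [1,-0.0235,0,-0.0145,0],
  [1,0,0.04,0,0],
  [1,0,0,0,0],
  [1,0,0,0,0],
  [1,0,0,0,0],
])

```text
time_s: 28.33
tcp_pos: [0.4758, -0.1686, 0.0897]
eef_rot: [-90.1, -0.0, -87.7]
contact_force: [0.3, 0.3, 0.3]
gripper_width: 0.0295
```

Run:
```python
from h import *
c=cap("wrist"); save(c,"w19"); plan2(.475,-.168,.042,-87.7)
```

```text
turn 0.03 then shift x -0.0007 y 0.0481 z -0.0013 | pos [ 0.4763 -0.1687  0.0901] rot [-9.001e+01 -3.000e-02 -8.767e+01] F [-0.5  0.5 -0.1] t 28.38 w 0.0304
```

View pics/w19.png

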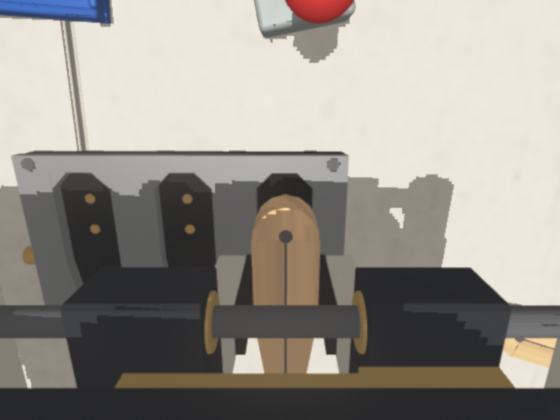

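Run:
```python
from h import *
c=cap("wrist"); im=bgr(c); g=cv2.cvtColor(im,cv2.COLOR_BGR2GRAY)
cv2.imwrite("pics/c19.png",cv2.resize(im[140:260,50:350],None,fx=2.6,fy=2.6,interpolation=cv2.INTER_CUBIC))
print(g[160:200:1,286]); print(g[196,240:335])
t=ray(c,286,174,.02); s=c["s"]; print(t, "tool", Rt(s).T@(t-s["tcp_pos"]))
```

```text
[177 177 177 176 175 176 175 175 176 175 175 174 169 144  97  62  54  50
  45  41  40  41  41  41  40  39  41  41  39  40  41  41  40  45  70 104
 117 122 124 126]
[ 95  96  94  94  95  94  95  96  95  95  95  95  95  96  95  91  77  56
  44  44  44  44  45  44  43  43  43  43  44  43  43  49  54  57  64  73
  78  85  94 105 109 111 114 118 119 118 117 116 112 110 108 104  96  89
  79  73  67  60  52  45  40  40  40  38  39  38  39  39  38  38  41  54
  78  90  95  94  93  93  94  94  93  93  93  93  93  93  92  92  93  93
  93  93  93  93  92]
[ 0.51353741 -0.16749559  0.02      ] tool [0.00027898 0.070125   0.03726362]
```

View pics/c19.png

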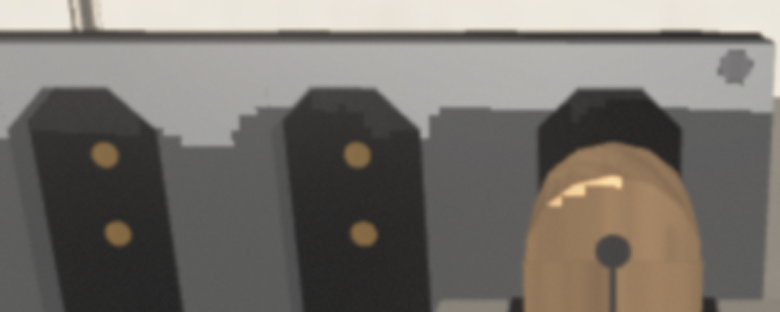

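Alignment is good: pocket centre within 0.6 mm across and 0.3 mm along. Insert.

Call:
jog_arm([
  [1,-0.0006,0.02,-0.0005,0],
  [1,0,0.016,0,0],
  [1,0,0.004,0,0],
  [1,0,0.004,0,0],
  [1,0,0.003,0,0],
  [1,0,0,0,0],
  [1,0,0,0,0],
])

```text
time_s: 29.02
tcp_pos: [0.4755, -0.1677, 0.0432]
eef_rot: [-90.0, -0.0, -87.7]
contact_force: [0.3, -0.6, 0.1]
gripper_width: 0.0298
```

Run:
```python
from h import *
plan2(.475,-.168,.0417,-87.7)
```

```text
turn 0.03 then shift x 0.0002 y 0.0015 z -0.0005 | pos [ 0.4755 -0.1677  0.0432] rot [-8.995e+01 -1.000e-02 -8.767e+01] F [ 0.3 -0.6  0.1] t 29.02 w 0.0298
```

Call:
jog_arm([
  [1,0,0.001,0,0],
  [1,0,0,0,0],
  [0.45,0,0,0,0],
  [0.45,0,0,0,0],
  [0.45,0,0,0,0],
  [0.45,0,0,0,0],
  [0.45,0,-0.02,0,0],
  [0.45,0,-0.04,0,0],
  [0.45,0,-0.04,0,0],
  [0.45,0,0,0,0],
  [0.45,0,0,0,0],
  [0.45,0,0,0,0],
])

```text
time_s: 30.02
tcp_pos: [0.4748, -0.1675, 0.1417]
eef_rot: [-90.0, 0.0, -87.7]
contact_force: [0.9, -0.3, -0.7]
gripper_width: 0.0483
```

Run:
```python
from h import *
c=cap("wrist"); save(c,"w20"); plan2(.54,-.40,.15,-77.2)
w,g,b=masks(c); find(c,w,.034)
c=cap("top"); w,g,b=masks(c); find(c,w[:,300:440]*1 if 0 else w,.022,150)
```

```text
turn -10.48 then shift x 0.2413 y -0.0090 z 0.0126 | pos [ 0.4743 -0.1675  0.141 ] rot [-9.006e+01  2.000e-02 -8.768e+01] F [ 0.6 -0.6 -0.9] t 30.07 w 0.0481
px (286,223) pt [ 0.4795 -0.167 ] yaw 3.0 L,W [0.0986 0.0295] 
px (394,242) pt [ 0.4017 -0.3481] yaw 72.9 L,W [0.0981 0.0304] 
px (410,194) pt [ 0.5492 -0.4081] yaw 7.6 L,W [0.0967 0.0322] 
px (342,120) pt [ 0.7304 -0.2227] yaw 172.7 L,W [0.1063 0.0432] 
px (281,48) pt [ 0.9318 -0.0458] yaw 170.2 L,W [0.129  0.0336] 
px (351,28) pt [ 1.0178 -0.2498] yaw -8.2 L,W [0.0827 0.0295] 
px (286,16) pt [ 1.0546 -0.0607] yaw -108.7 L,W [0.0672 0.0297]
```

View pics/w20.png

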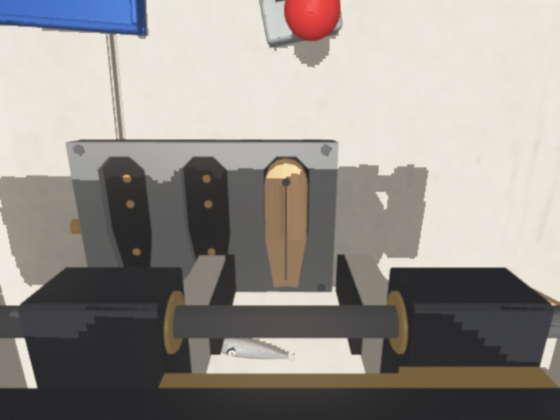

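Blank A appears seated, with the dark gap all round. Next is blank B.

Call:
jog_arm([
  [0.4,0,-0.03,0,-5],
  [0.4,0,-0.03,0,-5.4],
  [0.4,0.035,0,0.002,0],
  [0.4,0.035,0,0.002,0],
  [0.4,0.035,0,0.002,0],
  [0.4,0.035,0,0.002,0],
  [0.4,0.035,0,0.002,0],
  [0.4,0.035,0,0.002,0],
  [0.4,0.032,0,0,0],
  [0.4,0,0,0,0],
  [0.4,0,0,0,0],
  [0.4,0,0,0,0],
])

```text
time_s: 31.12
tcp_pos: [0.5392, -0.4008, 0.1995]
eef_rot: [-90.1, 0.1, -77.3]
contact_force: [0.6, -0.5, 0.7]
gripper_width: 0.0524
```

Run:
```python
from h import *
c=cap("wrist"); save(c,"w21"); plan2(.549,-.407,.1,-77.4)
w,g,b=masks(c); find(c,w,.022)
```

```text
turn 0.14 then shift x 0.0085 y 0.1003 z 0.0079 | pos [ 0.5395 -0.4004  0.2003] rot [-9.010e+01  8.000e-02 -7.726e+01] F [-0.3  0.5 -0.3] t 31.17 w 0.0524
px (20,213) pt [ 0.4784 -0.1678] yaw 0.4 L,W [0.1058 0.0345] edge
px (298,190) pt [ 0.5507 -0.4085] yaw 13.0 L,W [0.0964 0.0292]
```

View pics/w21.png

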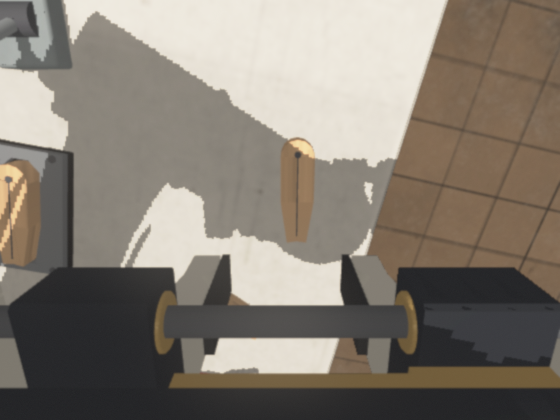

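Call:
jog_arm([
  [0.4,0.01,0,0.0075,-0.3],
  [0.4,0,0.04,0,0],
  [0.4,0,0.04,0,0],
  [0.4,0,0.02,0,0],
  [0.4,0,0,0,0],
  [0.4,0,0,0,0],
  [0.4,0,0,0,0],
])

```text
time_s: 31.75
tcp_pos: [0.5508, -0.4091, 0.1037]
eef_rot: [-89.9, -0.1, -76.9]
contact_force: [-0.3, -0.1, 0.5]
gripper_width: 0.0525
```

Run:
```python
from h import *
c=cap("wrist"); save(c,"w22"); plan2(.549,-.4085,.03,-77)
w,g,b=masks(c); find(c,w,.022)
```

```text
turn 0.10 then shift x -0.0013 y 0.0742 z -0.0018 | pos [ 0.551  -0.4093  0.1042] rot [-89.84  -0.15 -76.9 ] F [ 0.1 -0.6 -0.2] t 31.8 w 0.0526
px (285,237) pt [ 0.5531 -0.4078] yaw 12.1 L,W [0.095  0.0296]
```

View pics/w22.png

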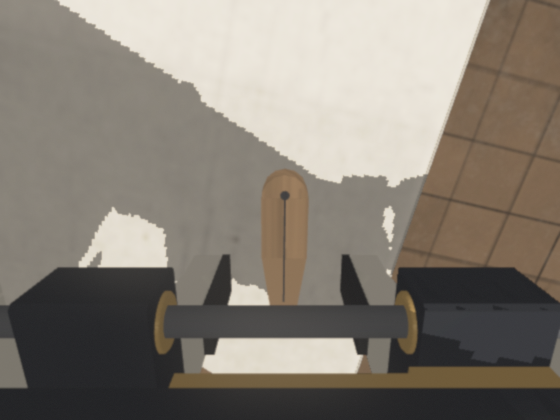

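Call:
jog_arm([
  [0.4,-0.001,0.03,-0.002,0],
  [0.4,0,0.03,0,0],
  [0.4,0,0.014,0,0],
  [0.4,0,0,0,0],
  [1,0,0,0,0],
  [1,0,0,0,0],
  [1,0,0,0,0],
  [1,0,0,0,0],
  [1,0,0,0,0],
], squeeze=30)

```text
time_s: 32.55
tcp_pos: [0.5484, -0.409, 0.0294]
eef_rot: [-89.9, -0.1, -77.0]
contact_force: [-1.1, 0.8, 6.8]
gripper_width: 0.0294
```

Call:
jog_arm([
  [1,0,-0.02,0,0],
  [1,0,-0.04,0,0],
  [1,0,-0.05,0,0],
  [1,0,0,0,0],
  [1,0,0,0,0],
  [1,0,0,0,0],
])

```text
time_s: 33.05
tcp_pos: [0.5473, -0.4084, 0.1298]
eef_rot: [-89.9, -0.0, -77.0]
contact_force: [-0.2, -0.0, -1.9]
gripper_width: 0.0297
```

Run:
```python
from h import *
c=cap("wrist"); save(c,"w23"); print(heldtip(bgr(c),c)); plan2(.4726,-.108,.13,-87.7)
```

```text
(np.int64(197), (np.int64(260), np.int64(311)), array([0.   , 0.029, 0.035]))
turn 10.72 then shift x -0.3030 y -0.0013 z -0.0621 | pos [ 0.5468 -0.4082  0.1287] rot [-9.003e+01  5.000e-02 -7.698e+01] F [-0.1 -0.6 -1.3] t 33.1 w 0.0297
```

View pics/w23.png

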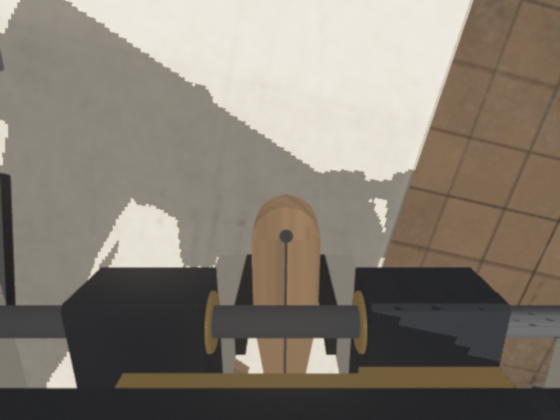

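Call:
jog_arm([
  [1,0,0,0,5.4],
  [1,0,0,0,5.3],
  [1,-0.038,0,-0.0078,0],
  [1,-0.038,0,-0.0078,0],
  [1,-0.038,0,-0.0078,0],
  [1,-0.038,0,-0.0078,0],
  [1,-0.038,0,-0.0078,0],
  [1,-0.038,0,-0.0078,0],
  [1,-0.038,0,-0.0078,0],
  [1,-0.037,0,-0.0075,0],
  [1,0,0.04,0,0],
  [1,0,0,0,0],
])

```text
time_s: 34.1
tcp_pos: [0.4691, -0.1065, 0.0846]
eef_rot: [-90.4, 0.0, -87.5]
contact_force: [-1.7, -0.2, -1.5]
gripper_width: 0.0297
```

Call:
jog_arm([
  [1,0,0,0,0],
  [1,0,0,0,0],
])

```text
time_s: 34.27
tcp_pos: [0.473, -0.1088, 0.0893]
eef_rot: [-90.1, -0.0, -87.7]
contact_force: [0.6, 0.1, -0.1]
gripper_width: 0.0295
```

```bash
cat >> h.py <<'E'
def pocketview(c,row=None):
    g=cv2.cvtColor(c["image"],cv2.COLOR_RGB2GRAY).astype(int); s=c["s"]
    col=g[150:200,278:294].mean(1); v=150+np.where(col<100)[0].min()
    rw=g[v+22,225:350]; 
    # walk out from the centre over dark/part to lit plate edges: plate > 85 next to dark <60
    L=max([u for u in range(0,61) if rw[u]>75 and rw[u+2]<62],default=None); R_=min([u for u in range(62,124) if rw[u]>75 and rw[u-2]<62],default=None)
    T=np.array(c["tool_from_camera"])
    t=Rt(s).T@(ray(c,286,v,.02)-s["tcp_pos"]); out=[v,t[2].round(4)]
    if L and R_:
        a=Rt(s).T@(ray(c,225+L+1,v+22,.02)-s["tcp_pos"]);b=Rt(s).T@(ray(c,225+R_-1,v+22,.02)-s["tcp_pos"])
        out+= [225+L,225+R_,"pocket centre tool x %.4f width %.4f"%((a[0]+b[0])/2,b[0]-a[0])]
    return out
E
python3 - <<'E'
from h import *
c=cap("wrist"); save(c,"w24"); print(heldtip(bgr(c),c)); plan2(.4726,-.108,.0415,-87.7); print(pocketview(c))
im=bgr(c);cv2.imwrite("pics/c24.png",cv2.resize(im[140:260,150:450],None,fx=2.6,fy=2.6,interpolation=cv2.INTER_CUBIC))
E
```

```text
(np.int64(195), (np.int64(260), np.int64(311)), array([0.0003, 0.029 , 0.036 ]))
turn 0.00 then shift x -0.0010 y 0.0483 z -0.0009 | pos [ 0.4736 -0.109   0.0898] rot [-9.00e+01 -3.00e-02 -8.77e+01] F [ 0.4  0.1 -0.9] t 34.32 w 0.0298
[np.int64(151), np.float64(0.0508)]
```

View pics/c24.png

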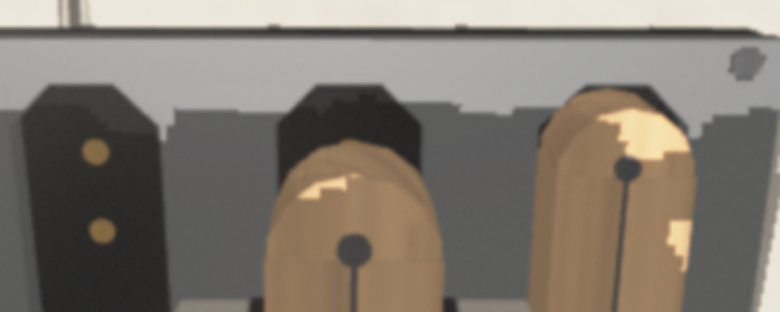

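Blank A sits within pocket 3 and pocket 2 is aligned with a 0.7 mm offset. Insert B.

Call:
jog_arm([
  [1,-0.0008,0.02,-0.0003,0],
  [1,0,0.016,0,0],
  [1,0,0.004,0,0],
  [1,0,0.004,0,0],
  [1,0,0.003,0,0],
  [1,0,0,0,0],
  [1,0,0,0,0],
])

```text
time_s: 34.9
tcp_pos: [0.4731, -0.1078, 0.0428]
eef_rot: [-90.0, 0.0, -87.7]
contact_force: [0.2, 0.9, 0.0]
gripper_width: 0.0297
```

Run:
```python
from h import *
plan2(.4726,-.108,.0415,-87.7)
```

```text
turn 0.02 then shift x 0.0002 y 0.0013 z -0.0005 | pos [ 0.4731 -0.1078  0.0428] rot [-89.95   0.   -87.68] F [0.2 0.9 0. ] t 34.9 w 0.0297
```

Call:
jog_arm([
  [1,0,0.001,0,0],
  [1,0,0,0,0],
  [0.55,0,0,0,0],
  [0.55,0,0,0,0],
  [0.55,0,0,0,0],
  [0.55,0,-0.015,0,0],
  [0.55,0,-0.04,0,0],
  [0.55,0,-0.04,0,0],
  [0.55,0,-0.02,0,0],
  [0.55,0,0,0,0],
  [0.55,0,0,0,0],
])

```text
time_s: 35.82
tcp_pos: [0.4734, -0.1074, 0.1578]
eef_rot: [-89.8, 0.0, -87.7]
contact_force: [-1.1, 0.6, -0.2]
gripper_width: 0.0397
```

Run:
```python
from h import *
c=cap("wrist"); save(c,"w25"); plan2(.41,-.35,.2,-87.7)
c=cap("top"); w,g,b=masks(c); find(c,w,.022,150)
```

```text
turn 0.02 then shift x 0.2398 y -0.0435 z -0.0722 | pos [ 0.4725 -0.1075  0.1565] rot [-8.995e+01  3.000e-02 -8.768e+01] F [-0.3 -0.7 -0.3] t 35.87 w 0.0392
px (394,242) pt [ 0.4018 -0.3482] yaw 73.0 L,W [0.098  0.0302] 
px (281,48) pt [ 0.9312 -0.051 ] yaw 165.9 L,W [0.129  0.0459] 
px (390,40) pt [ 1.0029 -0.3586] yaw -7.5 L,W [0.1147 0.0377] 
px (286,16) pt [ 1.0547 -0.0607] yaw -108.7 L,W [0.0672 0.0295]
```

View pics/w25.png

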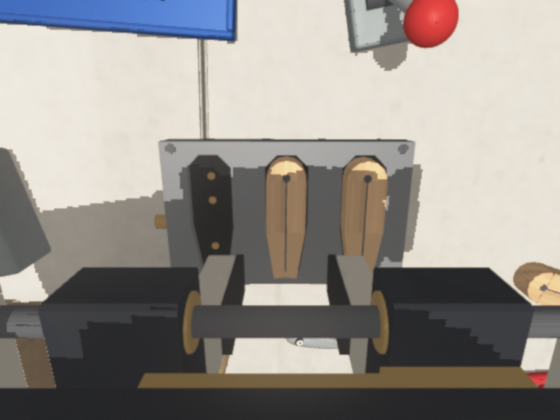

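Both blanks are seated as seen. Now blank C at (0.402,-0.348), nose yaw 73°. I'll use tool yaw 163°, because -17° is out of joint range.

Call:
jog_arm([
  [0.4,0,-0.04,0,0],
  [0.4,0.034,0,-0.0105,0],
  [0.4,0.034,0,-0.0105,0],
  [0.4,0.034,0,-0.0105,0],
  [0.4,0.034,0,-0.0105,0],
  [0.4,0.034,0,-0.0105,0],
  [0.4,0.034,0,-0.0105,0],
  [0.4,0.035,0,-0.01,0],
  [0.4,0,0,0,7],
  [0.4,0,0,0,7],
  [0.4,0,0,0,7],
  [0.4,0,0,0,7],
])

```text
time_s: 36.92
tcp_pos: [0.4084, -0.3495, 0.1943]
eef_rot: [-90.2, -0.0, -116.1]
contact_force: [-0.9, -0.4, -0.3]
gripper_width: 0.0521
```

Call:
jog_arm([
  [0.4,0,0,0,7],
  [0.4,0,0,0,7],
  [0.4,0,0,0,7],
  [0.4,0,0,0,7],
  [0.4,0,0,0,7],
  [0.4,0,0,0,7],
  [0.4,0,0,0,7],
  [0.4,0,0,0,7],
  [0.4,0,0,0,7],
  [0.4,0,0,0,7],
  [0.4,0,0,0,7],
  [0.4,0,0,0,4.3],
])

```text
time_s: 37.92
tcp_pos: [0.4087, -0.349, 0.1944]
eef_rot: [-90.0, -0.2, 162.6]
contact_force: [0.8, -0.3, -0.2]
gripper_width: 0.0523
```

Call:
jog_arm([
  [0.4,0,0,0,0],
  [0.4,0,0,0,0],
  [0.4,0,0,0,0],
])

```text
time_s: 38.17
tcp_pos: [0.4091, -0.3492, 0.1954]
eef_rot: [-90.0, -0.1, 163.2]
contact_force: [0.2, 0.3, -0.2]
gripper_width: 0.0525
```

Run:
```python
from h import *
c=cap("wrist"); save(c,"w26"); plan2(.402,-.348,.1,163)
w,g,b=masks(c); find(c,w,.022)
```

```text
turn 0.16 then shift x 0.0073 y 0.0956 z 0.0009 | pos [ 0.4092 -0.3492  0.1956] rot [-9.0010e+01 -7.0000e-02  1.6316e+02] F [-0.5 -0.4  0.4] t 38.22 w 0.0526
px (288,360) pt [ 0.4491 -0.1705] yaw 171.3 L,W [0.092  0.0289] 
px (294,170) pt [ 0.4012 -0.3506] yaw 74.4 L,W [0.0957 0.0294] 
px (533,88) pt [ 0.1874 -0.3798] yaw -98.8 L,W [0.0942 0.0291] edge
```

View pics/w26.png

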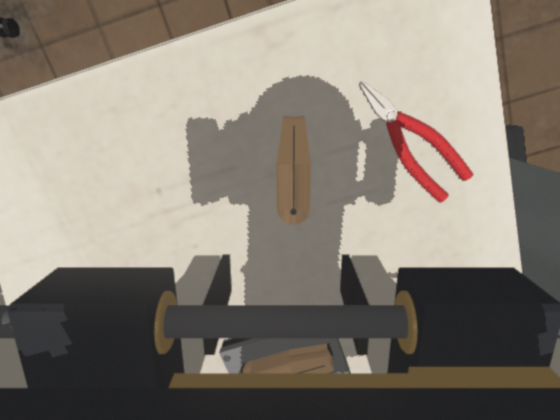

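Call:
jog_arm([
  [0.4,0.0075,0,0.0025,-1],
  [0.4,0,0.04,0,0],
  [0.4,0,0.04,0,0],
  [0.4,0,0.012,0,0],
  [0.4,0,0,0,0],
  [0.4,0,0,0,0],
  [0.4,0,0,0,0],
])

```text
time_s: 38.8
tcp_pos: [0.4023, -0.3501, 0.1056]
eef_rot: [-90.0, 0.1, 164.1]
contact_force: [-0.1, -0.6, 0.4]
gripper_width: 0.0523
```

Run:
```python
from h import *
c=cap("wrist"); save(c,"w27"); plan2(.4012,-.3506,.03,164.2)
w,g,b=masks(c); find(c,w,.022)
```

```text
turn -0.11 then shift x 0.0011 y 0.0759 z 0.0008 | pos [ 0.4025 -0.3501  0.1059] rot [-8.9970e+01  1.6000e-01  1.6409e+02] F [-0.5 -1.   0.7] t 38.85 w 0.0524
px (288,201) pt [ 0.4013 -0.351 ] yaw 73.1 L,W [0.0964 0.0297] 
px (91,30) pt [ 0.4952 -0.502 ] yaw -11.9 L,W [0.1094 0.0187] edge
```

View pics/w27.png

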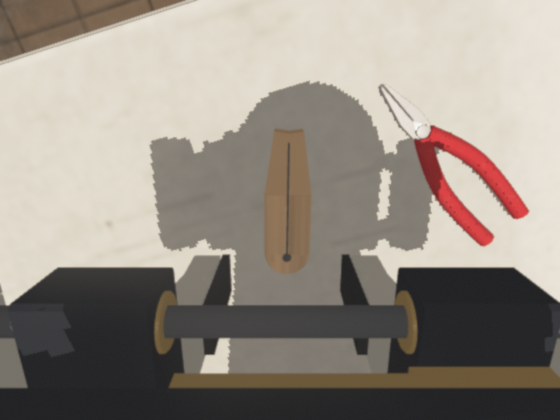

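Call:
jog_arm([
  [0.4,0.001,0.03,0.0005,0.4],
  [0.4,0,0.03,0,0],
  [0.4,0,0.016,0,0],
  [0.4,0,0,0,0],
  [1,0,0,0,0],
  [1,0,0,0,0],
  [1,0,0,0,0],
  [1,0,0,0,0],
  [1,0,0,0,0],
], squeeze=30)

```text
time_s: 39.6
tcp_pos: [0.4014, -0.3501, 0.0297]
eef_rot: [-90.0, 0.1, 163.7]
contact_force: [-0.0, 0.6, 7.7]
gripper_width: 0.0298
```

Call:
jog_arm([
  [1,0,-0.02,0,0],
  [1,0,-0.04,0,0],
  [1,0,-0.05,0,0],
  [1,0,0,0,0],
  [1,0,0,0,0],
  [1,0,0,0,0],
])

```text
time_s: 40.1
tcp_pos: [0.4003, -0.3496, 0.1304]
eef_rot: [-90.0, 0.1, 163.6]
contact_force: [-0.1, 0.0, -1.0]
gripper_width: 0.0297
```

Run:
```python
from h import *
c=cap("wrist"); save(c,"w28"); plan2(.4698,-.048,.13,92.3)
w,g,b=masks(c); find(c,w,.101+.021)
```

```text
turn 71.32 then shift x 0.2984 y -0.0004 z -0.0820 | pos [ 0.3998 -0.3494  0.1296] rot [-9.0020e+01 -3.0000e-02  1.6362e+02] F [-0.1  0.4 -1.3] t 40.15 w 0.0296
px (286,224) pt [ 0.3934 -0.3731] yaw 73.4 L,W [0.0736 0.0276] 
px (548,88) pt [ 0.2793 -0.398 ] yaw -91.7 L,W [0.0676 0.0062] edge
px (108,36) pt [ 0.4435 -0.4741] yaw -7.5 L,W [0.0865 0.0141] edge
```

View pics/w28.png

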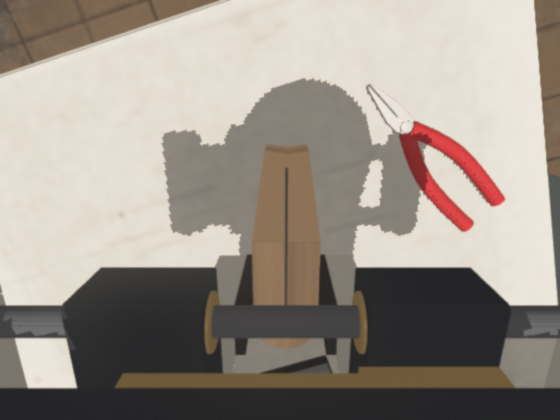

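Run:
```python
from h import *
c=cap("wrist"); T=np.array(c["tool_from_camera"])
g=cv2.cvtColor(c["image"],cv2.COLOR_RGB2GRAY); print(g[138:160,280])
for v,y in ((146.5,.0297),(151.5,.0077)):
    d=T[:3,:3]@np.array([0.002,(v-c["cy"])/K(c),1]);o=T[:3,3]; print((o+d*(y-o[1])/d[1]).round(4))
im=bgr(c); cv2.imwrite("pics/c28.png",cv2.resize(im[130:170,240:335],None,fx=7,fy=7,interpolation=cv2.INTER_CUBIC))
```

```text
[129 129 130 130 130 130 129 126 118 113 109 105 102 105 108 115 118 119
 119 119 120 119]
[0.0002 0.0297 0.0586]
[0.0001 0.0077 0.0597]
```

View pics/c28.png

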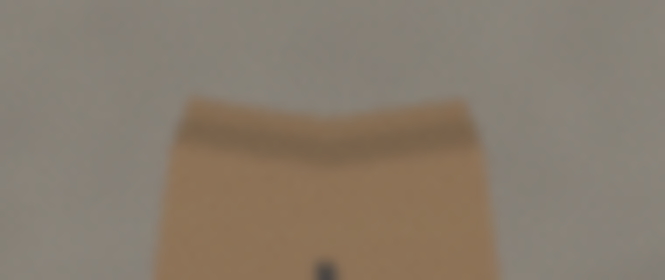

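Call:
jog_arm([
  [1,0.0022,0,-0.0386,0],
  [1,0.0022,0,-0.0386,0],
  [1,0.0022,0,-0.0386,0],
  [1,0.0022,0,-0.0386,0],
  [1,0.0022,0,-0.0386,0],
  [1,0.0022,0,-0.0386,0],
  [1,0.0022,0,-0.0386,0],
  [1,0.0022,0,-0.0386,0],
  [1,0,0,0,6.5],
  [1,0,0,0,6.5],
  [1,0,0,0,6.5],
  [1,0,0,0,6.5],
])

```text
time_s: 41.2
tcp_pos: [0.4698, -0.0482, 0.1286]
eef_rot: [-89.9, -0.1, 137.4]
contact_force: [-0.5, 0.1, -0.8]
gripper_width: 0.0295
```

Call:
jog_arm([
  [1,0,0,0,6.5],
  [1,0,0,0,6.5],
  [1,0,0,0,6.5],
  [1,0,0,0,6.5],
  [1,0,0,0,6.5],
  [1,0,0,0,6.5],
  [1,0,0,0,6.3],
  [1,0,0,0,0],
  [1,0,0,0,0],
])

```text
time_s: 41.95
tcp_pos: [0.47, -0.0487, 0.129]
eef_rot: [-89.9, 0.0, 92.5]
contact_force: [-0.9, 0.5, -0.6]
gripper_width: 0.0296
```

Run:
```python
from h import *
c=cap("wrist"); save(c,"w29"); plan2(.4698,-.048,.09,92.3)
```

```text
turn 0.26 then shift x 0.0007 y 0.0391 z 0.0003 | pos [ 0.4701 -0.0487  0.1291] rot [-8.991e+01  3.000e-02  9.256e+01] F [ 0.4 -0.7 -0.7] t 42.0 w 0.0295
```

View pics/w29.png

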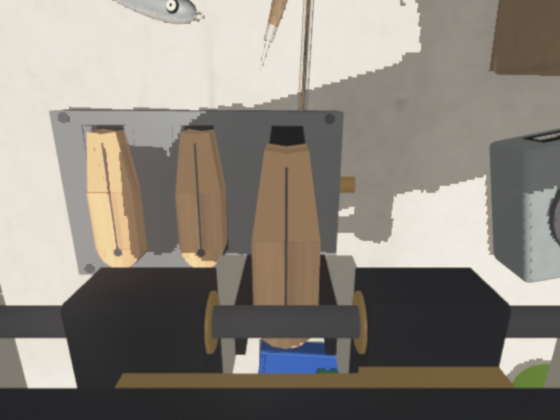

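Call:
jog_arm([
  [1,0.0005,0.03,0,0.2],
  [1,0,0.01,0,0],
  [1,0,0,0,0],
  [1,0,0,0,0],
  [1,0,0,0,0],
])

```text
time_s: 42.42
tcp_pos: [0.4711, -0.048, 0.0905]
eef_rot: [-90.0, 0.0, 92.2]
contact_force: [0.5, 0.1, -0.6]
gripper_width: 0.0297
```

Run:
```python
from h import *
c=cap("wrist"); save(c,"w30"); plan2(.4698,-.048,.0417,92.3)
im=bgr(c); cv2.imwrite("pics/c30.png",cv2.resize(im[100:270,200:370],None,fx=4.4,fy=4.4,interpolation=cv2.INTER_CUBIC))
```

```text
turn -0.09 then shift x -0.0000 y 0.0490 z 0.0014 | pos [ 0.4712 -0.0479  0.0907] rot [-9.007e+01 -1.000e-02  9.221e+01] F [ 0.2 -0.5 -0.8] t 42.47 w 0.0298
```

View pics/c30.png

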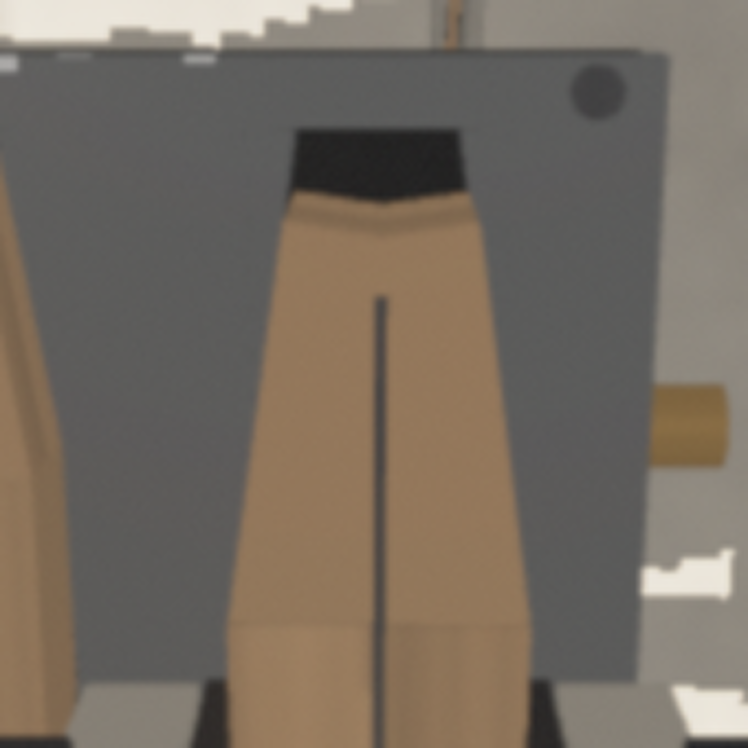

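Run:
```python
from h import *
c=cap("wrist"); s=c["s"]
for u in (297,378.5,460):
    print((Rt(s).T@(ray(c,200+u/4.4,100+130/4.4,.02)-s["tcp_pos"])).round(4))
T=np.array(c["tool_from_camera"])
for u,v,y in ((293,193,.0297),(470,192,.0297),(285,220,.0077),(480,220,.0077)):
    d=T[:3,:3]@np.array([(200+u/4.4-c["cx"])/K(c),(100+v/4.4-c["cy"])/K(c),1]);o=T[:3,3]; print("held",(o+d*(y-o[1])/d[1]).round(4))
plan2(.4698,-.048,.0417,92.3)
```

```text
[-0.01    0.0706  0.0624]
[0.0004 0.0706 0.0624]
[0.0109 0.0706 0.0624]
held [-0.0086  0.0297  0.0598]
held [0.0099 0.0297 0.0599]
held [-0.0082  0.0077  0.0602]
held [0.0096 0.0077 0.0602]
turn -0.11 then shift x -0.0001 y 0.0491 z 0.0014 | pos [ 0.4712 -0.0479  0.0908] rot [-9.009e+01 -1.000e-02  9.219e+01] F [-1.3 -1.1 -0.4] t 42.52 w 0.0297
```

Aligned within 0.5 mm. Insert C.

Call:
jog_arm([
  [1,0,0.02,0.0006,0],
  [1,0,0.016,0,0],
  [1,0,0.004,0,0],
  [1,0,0.004,0,0],
  [1,0,0.003,0,0],
  [1,0,0.001,0,0],
  [1,0,0,0,0],
  [1,0,0,0,0],
])

```text
time_s: 43.18
tcp_pos: [0.4703, -0.0479, 0.0424]
eef_rot: [-90.0, -0.0, 92.1]
contact_force: [-0.6, 0.2, -0.5]
gripper_width: 0.0298
```

Run:
```python
from h import *
plan2(.4698,-.048,.0417,92.3)
```

```text
turn -0.15 then shift x -0.0000 y 0.0007 z 0.0005 | pos [ 0.4703 -0.0479  0.0424] rot [-9.005e+01 -1.000e-02  9.215e+01] F [-0.6  0.2 -0.5] t 43.18 w 0.0298
```

Call:
jog_arm([
  [0.55,0,0,0,0],
  [0.55,0,0,0,0],
  [0.55,0,0,0,0],
  [0.55,0,-0.015,0,0],
  [0.55,0,-0.04,0,0],
  [0.55,0,-0.04,0,0],
  [0.55,0.03,-0.04,0,0],
  [0.55,0.03,-0.04,-0.02,0],
  [0.55,0,-0.04,-0.02,0],
  [0.55,0,-0.02,0,0],
  [0.55,0,0,0,0],
  [0.55,0,0,0,0],
])

```text
time_s: 44.18
tcp_pos: [0.5027, 0.0018, 0.2597]
eef_rot: [-90.1, -0.1, 92.1]
contact_force: [-0.5, -0.4, -0.3]
gripper_width: 0.0393
```

Run:
```python
from h import *
r.capture("wrist"); r.capture("wrist")
c=cap("wrist"); save(c,"w31"); plan2(.4698,-.048,.0417,92.3)
w,g,b=masks(c); find(c,w,.034); 
s=cap("scene"); cv2.imwrite("pics/s31.png",cv2.resize(bgr(s)[130:310,180:420],None,fx=3.3,fy=3.3,interpolation=cv2.INTER_CUBIC))
```

```text
turn -0.18 then shift x -0.0478 y 0.2157 z 0.0335 | pos [0.5014 0.0011 0.2574] rot [-8.989e+01  2.000e-02  9.212e+01] F [-1.3  0.1 -0.4] t 44.33 w 0.0396
px (179,132) pt [ 0.473  -0.1049] yaw 1.8 L,W [0.0953 0.034 ] 
px (120,132) pt [ 0.4752 -0.1633] yaw 2.3 L,W [0.0952 0.0342] 
px (238,131) pt [ 0.4699 -0.0472] yaw 2.6 L,W [0.0951 0.0303] 
px (446,21) pt [0.3497 0.1336] yaw -91.8 L,W [0.0826 0.0276] edge
```

View pics/w31.png

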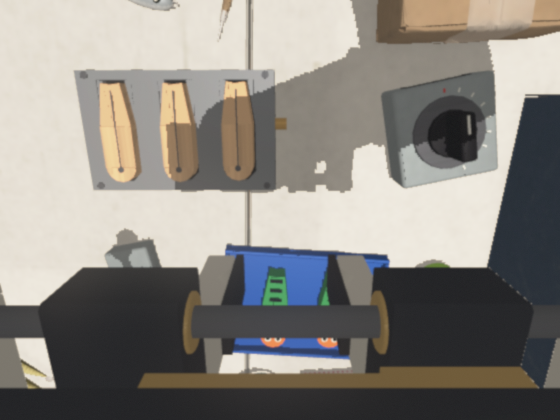

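View pics/s31.png

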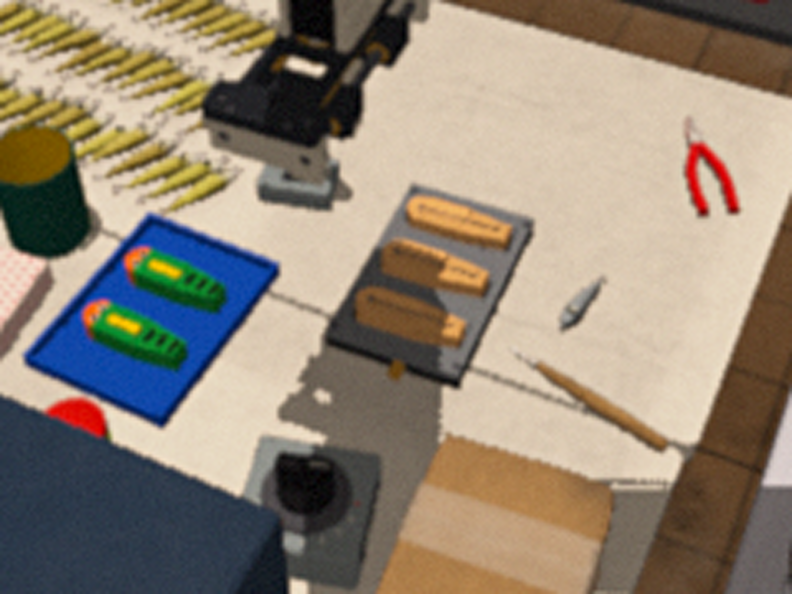

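Run:
```python
from h import *
c=cap("wrist"); im=bgr(c)
cv2.imwrite("pics/c31.png",cv2.resize(im[60:200,70:290],None,fx=3.6,fy=3.6,interpolation=cv2.INTER_CUBIC))
cv2.imwrite("pics/k31.png",cv2.resize(cv2.convertScaleAbs(im[65:195,380:505],alpha=1.8,beta=10),None,fx=4.4,fy=4.4,interpolation=cv2.INTER_CUBIC))
```

```text
(no output)
```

View pics/c31.png

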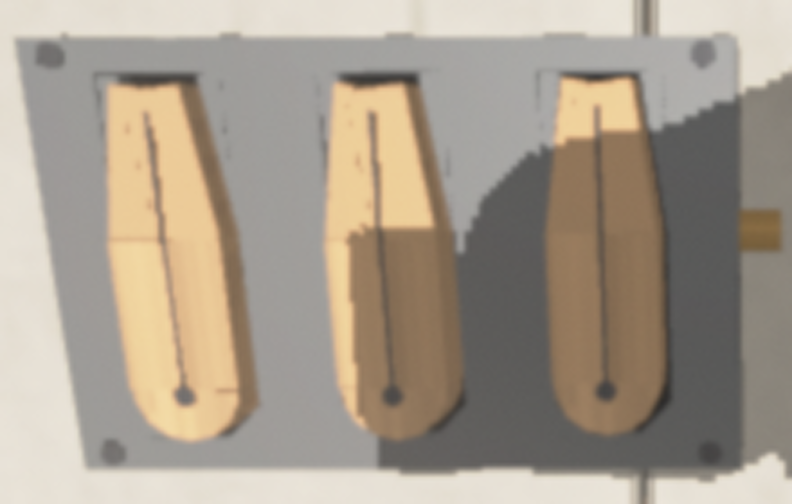

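View pics/k31.png

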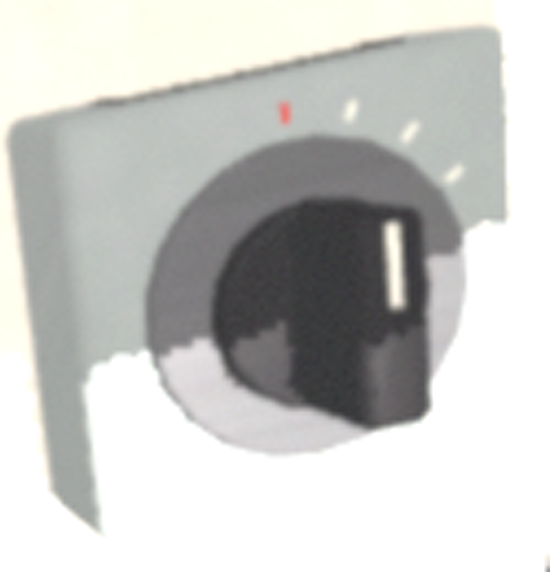

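Run:
```python
from h import *
c=cap("wrist")
P=[ray(c,70+u/3.6,60+v/3.6,.034) for u,v in ((184,396),(392,396),(605,390))]
Q=[ray(c,70+u/3.6,60+v/3.6,.034) for u,v in ((147,113),(372,113),(597,107))]
for p,q in zip(P,Q): d=p-q; print(p.round(4),q.round(4),"yaw %.2f len %.4f"%(np.degrees(np.arctan2(d[1],d[0])),np.hypot(*d[:2])))
print(np.linalg.norm(P[0]-P[1]),np.linalg.norm(P[1]-P[2]))
a,b=[ray(c,380+u/4.4,65+v/4.4,.089) for u,v in ((396,308),(392,222))]; d=b-a; print("pointer",np.degrees(np.arctan2(d[1],d[0])))
for k in ((50,55),(703,53),(113,452),(710,453)): print("screw",ray(c,70+k[0]/3.6,60+k[1]/3.6,.02).round(4))
```

```text
[ 0.4992 -0.1646  0.034 ] [ 0.4238 -0.1669  0.034 ] yaw 1.76 len 0.0755
[ 0.4971 -0.1064  0.034 ] [ 0.4216 -0.1078  0.034 ] yaw 1.09 len 0.0755
[ 0.4932 -0.0468  0.034 ] [ 0.4179 -0.0487  0.034 ] yaw 1.49 len 0.0753
0.0582396876445127 0.059732213781231204
pointer -166.62664306225213
screw [ 0.41   -0.1978  0.02  ]
screw [ 0.403 -0.022  0.02 ]
screw [ 0.5199 -0.1934  0.02  ]
screw [ 0.5137 -0.0176  0.02  ]
```

All three blanks are level and square (equal lengths, 58-60 mm spacing, yaw 1.1-1.8° against a fixture yaw of 2.3°), and the knob pointer is still at zero. Now measure the lever.

Run:
```python
from h import *
t=cv2.imread("pics/top0.png"); c=cap("top")
H=cv2.cvtColor(t,cv2.COLOR_BGR2HSV)
m=cv2.inRange(H,(0,120,80),(8,255,255))|cv2.inRange(H,(172,120,80),(180,255,255)); m[:,:315]=0;m[:,345:]=0;m[:150]=0;m[190:]=0
M=cv2.moments(m,True); u,v=M["m10"]/M["m00"],M["m01"]/M["m00"]; print(u,v,"ball",ray(c,u,v,.092))
cr=t[140:185,305:345]; cv2.imwrite("pics/lev.png",cv2.resize(cr,None,fx=14,fy=14,interpolation=cv2.INTER_CUBIC))
now=bgr(c)[140:185,305:345]; cv2.imwrite("pics/levnow.png",cv2.resize(now,None,fx=14,fy=14,interpolation=cv2.INTER_CUBIC))
```

```text
329.390625 169.90625 ball [ 0.59444518 -0.17576745  0.092     ]
```

View pics/lev.png

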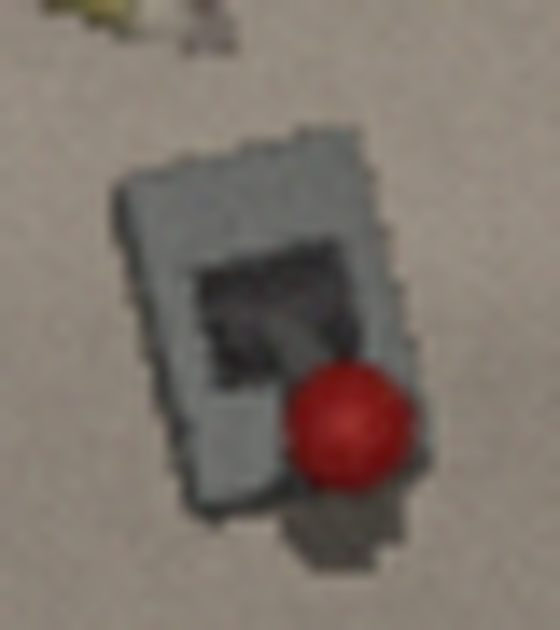

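Run:
```python
from h import *
c=cap("top"); f=lambda x,y,z: ray(c,305+x/14,140+y/14,z)
a,b=f(205,515,.025),f(125,185,.025); d=b-a; print("left side dir",np.degrees(np.arctan2(d[1],d[0])),np.hypot(*d[:2]))
a2,b2=f(425,465,.025),f(355,130,.025); d=b2-a2; print("right",np.degrees(np.arctan2(d[1],d[0])),np.hypot(*d[:2]))
h=(a+b+a2+b2)/4; print("block centre",h); ball=f(350,427,.092); d=h-ball; print("ball",ball,"dir ball->centre",np.degrees(np.arctan2(d[1],d[0])),np.hypot(*d[:2]))
phi=np.radians(13.5); D=np.array([np.cos(phi),np.sin(phi)])
p=ball[:2]-D*.036; plan2(p[0],p[1],.2,103.5); print(p)
```

```text
left side dir 12.72847768094883 0.0688605131843322
right 10.80170394263871 0.0694494872798914
block centre [ 0.62309307 -0.1697435   0.025     ]
ball [ 0.5928185  -0.17738377  0.092     ] dir ball->centre 14.16376333829336 0.031223760255948314
turn -11.37 then shift x -0.1949 y 0.0579 z -0.0107 | pos [0.5019 0.0012 0.2579] rot [-8.994e+01  2.000e-02  9.213e+01] F [ 0.2 -0.4 -0.5] t 44.58 w 0.0394
[ 0.55781319 -0.1857878 ]
```

Call:
jog_arm([
  [1,0,0.02,0,-5],
  [1,0,0.02,0,-4.9],
  [1,-0.0323,0,-0.0027,0],
  [1,-0.0323,0,-0.0027,0],
  [1,-0.0323,0,-0.0027,0],
  [1,-0.0323,0,-0.0027,0],
  [1,-0.0323,0,-0.0026,0],
  [1,-0.032,0,-0.0026,0],
  [1,0,0,0,0],
  [1,0,0,0,0],
  [1,0,0,0,0],
], squeeze=15)

```text
time_s: 45.5
tcp_pos: [0.5578, -0.1846, 0.2178]
eef_rot: [-89.9, -0.0, 102.0]
contact_force: [0.3, 0.4, 0.1]
gripper_width: 0.0005
```

Run:
```python
from h import *
plan2(.5577,-.1848,.097,102)
s=cap("scene"); cv2.imwrite("pics/s32.png",cv2.resize(bgr(s)[90:270,180:420],None,fx=3.3,fy=3.3,interpolation=cv2.INTER_CUBIC))
```

```text
turn -0.02 then shift x -0.0002 y 0.1208 z 0.0001 | pos [ 0.5578 -0.1846  0.2178] rot [-8.9940e+01 -2.0000e-02  1.0198e+02] F [0.3 0.4 0.1] t 45.5 w 0.0005
```

View pics/s32.png

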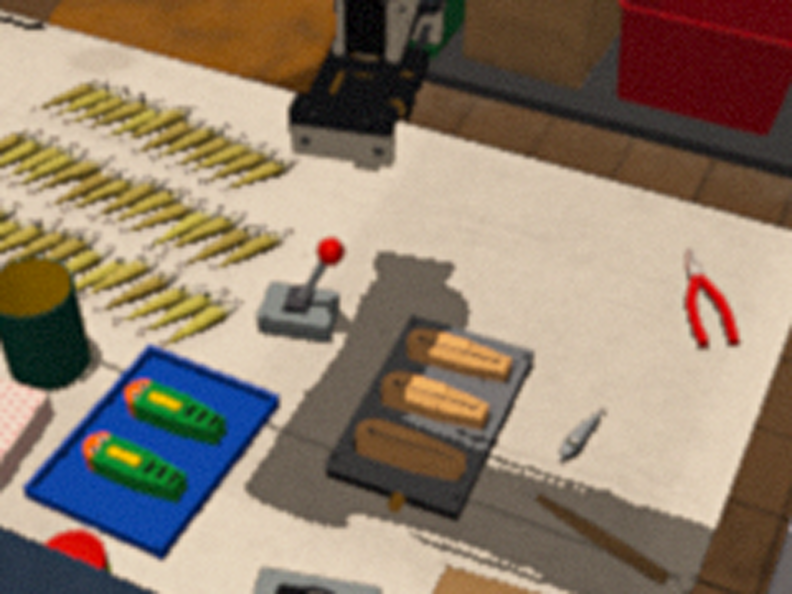

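Everything is in place and the lever is still off. Descend behind the ball and push it over.

Call:
jog_arm([
  [1,0,0.03,0,0],
  [1,0,0.03,0,0],
  [1,0,0.03,0,0],
  [1,0,0.03,0,0],
  [1,0,0,0,0],
  [1,0,0,0,0],
  [1,0,0,-0.008,0],
  [1,0,0,-0.008,0],
  [1,0,0,-0.008,0],
  [1,0,0,-0.008,0],
  [1,0,0,-0.008,0],
  [1,0,0,0,0],
])

```text
time_s: 46.55
tcp_pos: [0.5995, -0.1758, 0.0989]
eef_rot: [-90.1, 0.0, 102.1]
contact_force: [0.6, 0.2, 0.1]
gripper_width: 0.0006
```

Call:
jog_arm([
  [1,0,0,-0.008,0],
  [1,0,0,-0.008,0],
  [1,0,0,-0.008,0],
  [1,0,0,-0.006,0],
  [1,0,0,-0.005,0],
  [1,0,0,0,0],
  [1,0,0,0,0],
])

```text
time_s: 47.13
tcp_pos: [0.632, -0.1688, 0.0983]
eef_rot: [-90.0, 0.0, 102.0]
contact_force: [0.5, -1.0, -0.5]
gripper_width: 0.0005
```

Run:
```python
from h import *
plan2(.5577,-.1848,.097,102)
s=cap("scene"); cv2.imwrite("pics/s33.png",cv2.resize(bgr(s)[90:270,180:420],None,fx=3.3,fy=3.3,interpolation=cv2.INTER_CUBIC))
```

```text
turn 0.04 then shift x -0.0002 y 0.0013 z 0.0760 | pos [ 0.632  -0.1688  0.0983] rot [-9.0010e+01  1.0000e-02  1.0204e+02] F [ 0.5 -1.  -0.5] t 47.13 w 0.0005
```

View pics/s33.png

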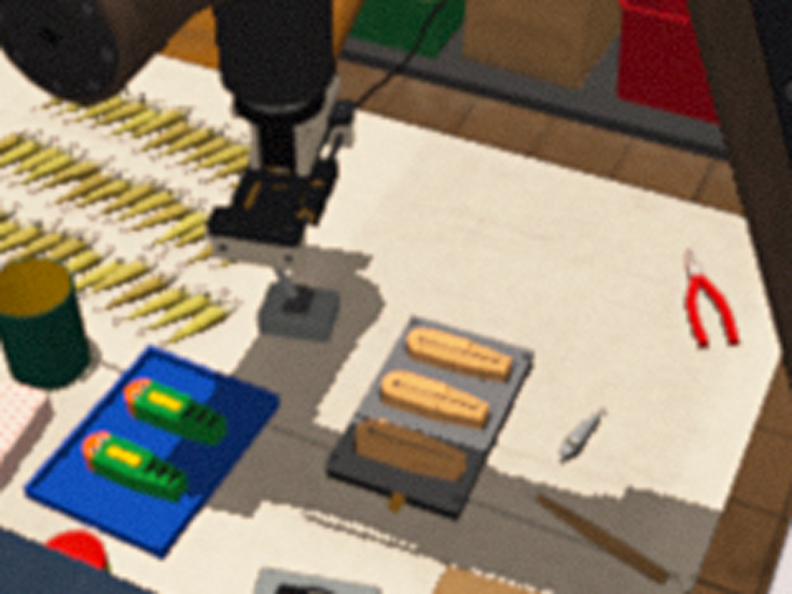

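Call:
jog_arm([
  [1,0,0,-0.004,0],
  [1,0,0,-0.004,0],
  [1,0,0,-0.003,0],
  [1,0,0,0,0],
  [1,0,0,0,0],
])

```text
time_s: 47.6
tcp_pos: [0.6415, -0.1667, 0.0982]
eef_rot: [-89.9, -0.0, 102.0]
contact_force: [-4.6, 0.3, 1.4]
gripper_width: 0.0006
```

Call:
jog_arm([
  [1,0,0,-0.003,0],
  [1,0,0,0,0],
  [1,0,0,0,0],
])

```text
time_s: 47.85
tcp_pos: [0.642, -0.1666, 0.098]
eef_rot: [-89.6, -0.1, 102.0]
contact_force: [-12.2, -2.2, 6.9]
gripper_width: 0.0006
```

It's at the stop (12 N). Back off, lift and check.

Call:
jog_arm([
  [1,0,0,0.02,0],
  [1,0,0,0.03,0],
  [1,0,-0.04,0,0],
  [1,0,-0.04,0,0],
  [1,0,-0.04,0.03,0],
  [1,0,-0.04,0.04,0],
  [1,0,0,0.03,0],
  [1,0,0,0,0],
  [1,0,0,0,0],
  [1,0,0,0,0],
])

```text
time_s: 48.68
tcp_pos: [0.5145, -0.194, 0.242]
eef_rot: [-90.1, 0.0, 102.0]
contact_force: [0.3, -0.0, 0.1]
gripper_width: 0.0003
```

Run:
```python
from h import *
plan2(.5577,-.1848,.097,102)
s=cap("scene"); cv2.imwrite("pics/s34.png",cv2.resize(bgr(s)[110:310,170:430],None,fx=3,fy=3,interpolation=cv2.INTER_CUBIC))
t=cap("top"); save(t,"t34"); c=cap("wrist"); save(c,"w34")
def red(c,box):
    H=cv2.cvtColor(c["image"],cv2.COLOR_RGB2HSV); m=cv2.inRange(H,(0,120,80),(8,255,255))|cv2.inRange(H,(172,120,80),(180,255,255))
    k=np.zeros_like(m); k[box[1]:box[3],box[0]:box[2]]=1; M=cv2.moments(m*k,True); return M["m10"]/max(M["m00"],1),M["m01"]/max(M["m00"],1),M["m00"]
a=red(t,(310,130,345,160)); b=red(s,(245,150,300,200)); print(a,b)
if a[2] and b[2]: print("ball",tri(t,a[:2],s,b[:2]))
w,g,_=masks(c); find(c,w,.034)
```

```text
turn 0.03 then shift x 0.0000 y 0.1450 z -0.0442 | pos [ 0.5145 -0.194   0.242 ] rot [-9.0140e+01  4.0000e-02  1.0203e+02] F [ 0.3 -0.   0.1] t 48.68 w 0.0003
(323.0, 144.4262295081967, 61.0) (256.41379310344826, 162.58620689655172, 58.0)
ball (array([ 0.66399938, -0.15951822,  0.09225828]), [np.float64(0.00010420696678753776), np.float64(0.0001042069667868572)])
px (444,154) pt [ 0.4701 -0.0512] yaw 2.0 L,W [0.095  0.0366] 
px (384,144) pt [ 0.4737 -0.1093] yaw 1.8 L,W [0.0959 0.0335] 
px (324,133) pt [ 0.4757 -0.1661] yaw 2.4 L,W [0.0954 0.0302]
```

View pics/s34.png

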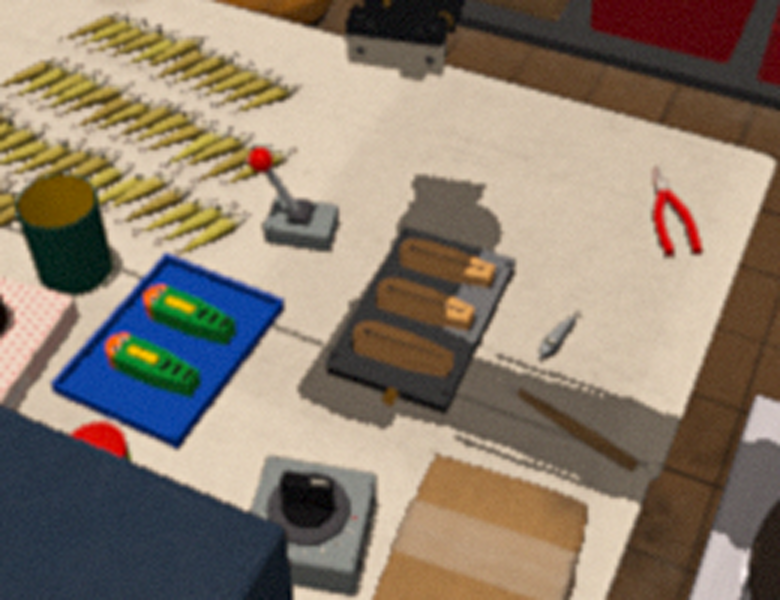

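View pics/t34.png

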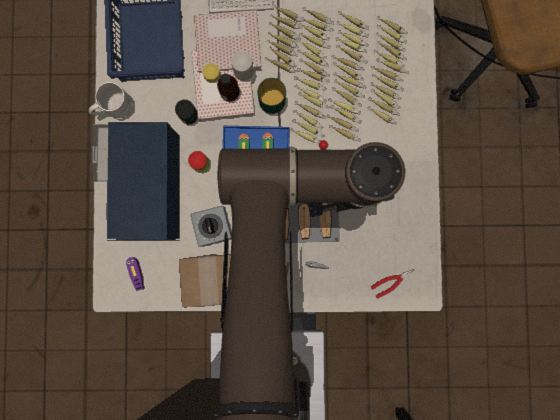

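View pics/w34.png

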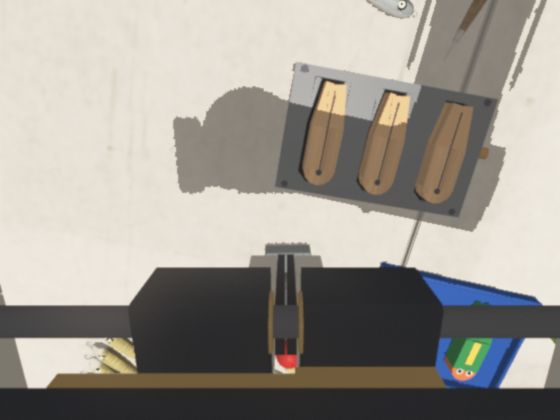

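The ball moved 73 mm against 77 mm nominal and met a solid stop. Everything else checks out and the robot is clear, so I'll hand in.

```bash
python3 -c "
from plant import r
print(r.close_job())"
```

```text
the job is handed in; nothing more can be done
None
```

The changeover is done and handed in at about 49 s; no verdict was reported.

- **Knob:** I pushed it anticlockwise with closed fingers until it met its stop (about 16–20 N). The pointer then lined up with the box axis to about 0.1°. A later, rougher reading was about 1° off, and it was 2–3° from the red mark.
- **Finished lures:** there were two, and both lie flat in the blue tray.
- **Blanks:** there were three, one in each pocket. I first pushed one about 35 mm away from the lever so the gripper could reach it without touching the lever ball. My last views showed them level, with yaws of 1.8–2.4° by outline against a fixture yaw of 2.3°. An earlier reading from the blanks' own marks gave 1.1–1.8°. Seating depth I judged only from insertion height and appearance; I could not measure it directly.
- **Vacuum lever:** I threw it last, and it met a solid stop at about 12 N. The ball had moved about 73 mm where 77 mm is nominal. That works out to about 0.95 rad, above the 0.9 needed but only just outside the roughly 2 mm camera error.
- **Bystanders:** I did not touch the paint pot or the silver lure, and they look unmoved in the last pictures, though I did not measure them again. The arm is raised clear and touches nothing.

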